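Free a seized specimen stub and build it up to the gauge mark

ROBOT

A 6-joint arm with a two-finger parallel gripper is mounted at the origin on the work surface. World frame = base frame: x ahead of the robot, y to its left, z up, the work surface at z = 0. Lengths are in m, angles in degrees, forces in N, time in s.
With the tool pointing down it reaches from about 0.35 to 0.875 m from the base axis. Payload 4.2 kg.
Tool frame: the origin (TCP) lies at the very end of the fingers, on their centre line; the grasp point (between the pads) lies 19 mm behind it; z points along the fingers, y is the line along which they close (so a half turn about z gives the same grasp; the last joint's range is limited). The gripper opens to 87 mm and grips with 3 to 60 N. Pads are 19 mm wide; open, the fingers measure 117 mm over their backs; the gripper's body (75 mm by 190 mm) begins 51 mm behind the grasp point.
Start: joints at [-58.923, 22.042, 0.453, 0, -68.411, -14.817], TCP at [0.175, -0.6, 0.223] pointing down, gripper open.
Joint ranges: [-179.83, 179.83], [-69.29, 118.12], [-61.27, 80.66], [-181.25, 117.63], [-171.15, -9.14], [-177.46, 177.46]. Speed limits (degrees/s): [159.86, 159.86, 180, 180, 180, 180].

INTERFACE

Orientations are given as a 3x3 rotation matrix whose columns are the frame's x, y, z axes.
In Python, from station import * gives the robot as it stands.
- The arm moves only by the shell command python3 -m pendant 'ROWS'. ROWS is JSON, a list of rows, each an object of numbers: "x", "y", "z": the shift along the world's x, y, z normalised to -1 to 1, where 1 is 250 mm; "rx", "ry", "rz": the turn, a rotation vector about the world's x, y, z normalised to -1 to 1, where 1 is 180 degrees; "claw": the opening, from 0 (shut) to 1 (fully open). A call has exactly 8 rows; each row is the pose to reach, as a shift and turn from the pose commanded when the call began, turning the shorter way round; what a row does not reach only later rows make up. A row lasts 1/8 s, in which the tool goes at most 62.5 mm and 10.7 degrees, less where a joint would pass 70% of its speed; a pose out of reach is approached as far as the arm can. A call with a number of a shift or a turn outside -1 to 1 is refused whole. A call with a gripper value outside its range is refused whole. The fingers move at their own pace and stop on an object; the grip force is fixed at half the most. Time passes only in rows, so rows that repeat a pose let the fingers close, or fill a call up. It gives the time, the measured TCP pose, the force, the opening and the grip force at its end, in the units of the state.
- sense(): the state, without advancing time (a new reading comes with each control period).
- capture(name): name is "scene" or "top"; returns a dict with "color" (384x512x3 uint8, red, green, blue), "mtx" (3x3 intrinsics, pixels), "world_to_cam" (4x4, takes a point from world to camera coordinates). Camera axes: x right, y up, looking along -z (the intrinsics and any distortion apply to the point x, -y, -z); pixel columns grow to the right and rows downward; lengths in m; the calibration is good to about 2 mm. A picture is of the moment at which its call begins. There is no depth.
- finish_job(): hands the job in; it is judged then, once.
Trained networks look in a picture, given as the dict that the camera call returned (one of the last four; its "shot" number tells which), for a name from the list of things; names that differ only in an ending like _2 or _b are one class to them, and where a whole thing is asked for, a point or a joint stands for the part that bears it (a point fixed in the world has none). Each returns a list of dicts, best first, with "conf" (0 to 1); they miss things now and then, are a little off and sometimes report something else, mostly with a low value. They report only what shows in the picture. A call takes as long as a camera call. They do not tell look-alikes from the thing itself.
- search_frame(picture, label): "centre" ([column, row] in pixels, amid what is visible of it).
- regions_of(picture, label): "region" (384x512 bool, what is visible of it) and "centre" ([column, row] in pixels, amid what is visible of it).
The state is a dict: "time_s": time; "joints": joint angles; "joint_velocities": joint speeds; "effort": joint torques, N m; "tcp_pos": TCP position; "ee_rot": TCP orientation; "wrist_force": force on the tool from outside, world axes, zero at the start; "moment": the same for the moment, N m; "gripper_width": opening from 0.0 (shut) to 1.0 (fully open); "gripper_force": force on a finger pad.
Only numpy, scipy, OpenCV 4.12 (cv2) and the standard library are available. Lean on these libraries where they do the work, as an engineer would, in place of code of your own. Each camera call takes 0.05 s, during which the arm holds its last target. There are 200 camera calls.

TASK

The aluminium specimen stub has seized in the spring jaws of its blue-based steel holder: swing the red keeper bar well clear (about a right angle) and work the stub out by twisting it back and forth while pulling gently, because a straight pull only heaves up the holder's heavy block, which must not come up off its base. Stand the stub upright on the middle of the black stage of the height gauge, on as many green spacer plates (laid flat, one on another) as bring its top level with the red band, and let go. Leave the amber bottle, the dish, the blue slide box and the beaker where they are.

Things in the scene. Friction and masses are not known exactly. Their poses are not given: they have to be found in the camera images.
- stub_head (a point): Aluminium specimen stub, 150 g, 64 mm tall: rectangular head 46 x 32 mm, 38 mm tall (grip it across the 32 mm), on a round shank 28 mm in diameter and 26 mm long with a flat foot. This point is the middle of the head: 19 mm below the top, 45 mm above the foot. x along the 46 mm side, y across the 32 mm, z up the axis. At the start the head's underside is 4 mm above the holder block's top.
- stub_top (a point): Centre of the stub's flat top face (64 mm above its foot).
- stub_foot (a point): Centre of the underside of the stub's shank. Spring jaws grip the shank with 25 to 37 N of friction; it is free of them after a rise of 16 mm. Friction acts against the direction of slip, so twisting by about 1 rad for each 5 mm of rise (strokes of about 1 rad, to and fro) cuts the pull needed to well under half; the twist takes up to 0.55 N m.
- bore (a point): Centre of the holder's bore at the block's top, 36 mm above the table; x, y, z are the holder's axes. The steel block is 116 x 72 mm (along x from -35 to +81 mm of this point), 28 mm tall, on a fixed blue base plate 150 x 90 mm; four brass spring jaws in it grip the stub's shank.
- block (a joint): How far the holder's heavy block (with jaws and keeper 1.7 kg) has been heaved up off its fixed base plate, m; 0 is seated, it falls back by its weight. It lifts when the stub is pulled up with more than about 17 N. It must stay below 0.008.
- keeper (a joint): Angle of the red keeper bar, rad: it turns about an upright post 12 mm thick. At 0 the bar points along the holder's -x, across the top of the stub; growing values swing it towards the holder's -y and on towards +x, up to 2.3. It stays where it is left (0.04 N m of friction). Clear above 1.2.
- keeper_hinge (a point): On the axis of the keeper's post, 91 mm above the table (mid-height of the bar), 60 mm along the holder's +x from the bore. Post and bar reach up to 99 mm above the table.
- keeper_end (a point): Outer end of the keeper bar, 80 mm from the hinge axis, at mid-height. The bar is 10 mm wide and 16 mm tall; its underside is 5 mm above the stub's top at the start.
- stage_top (a point): Centre of the top of the gauge's black square stage, 80 x 80 mm, 20 mm above the table; axes are the gauge's. The gauge is fixed, on a cream base 90 x 210 mm; its 12 mm post (156 mm tall) stands 105 mm along +y from this point.
- band (a point): End of the gauge's red band nearest the stage, at the band's mid-height, 62 mm along the gauge's +y from the stage's centre. The band is 20 mm tall: 10 mm above and below this point; the stub's top must lie level with it. Its height differs from start to start, so that one or two plates are needed.
- plate0_mid (a point): Loose grey-green spacer plate, 60 x 40 mm and 15 mm thick, lying flat; this point is its centre (half-way up); x along the 60 mm side, y along the 40 mm side. The three plates are alike; use only as many as are needed.
- plate1_mid (a point): Loose grey-green spacer plate, 60 x 40 mm and 15 mm thick, lying flat; this point is its centre (half-way up); x along the 60 mm side, y along the 40 mm side. The three plates are alike; use only as many as are needed.
- plate2_mid (a point): Loose grey-green spacer plate, 60 x 40 mm and 15 mm thick, lying flat; this point is its centre (half-way up); x along the 60 mm side, y along the 40 mm side. The three plates are alike; use only as many as are needed.
- bottle_c (a point): Bystander: amber dropper bottle, 36 mm in diameter, 75 mm tall, loose; this point is its centre, half-way up.
- dish_c (a point): Bystander: closed clear dish, 90 mm in diameter, 19 mm tall, loose; centre, half-way up.
- slidebox_c (a point): Bystander: blue slide box, 60 x 100 mm, 34 mm tall, loose; centre, half-way up.
- beaker_c (a point): Bystander: glass beaker, 64 mm in diameter, 85 mm tall, loose; centre, half-way up.
Not all that is in view belongs to the job. Leave any purple or yellow look-alike of the part that bears plate0_mid alone.

How it is judged (in metres and radians):
On the way, in this order (a step that is already met when the one before it is completed fails the run):
1. the keeper bar is swung clear of the stub (value of joint keeper above 1.2 rad), for 0.2 s.
2. the stub is out of the jaws (z of stub_foot in the frame of bore above 0 m), for 0.1 s.
At the end, for the whole second after the job is handed in: Stub at rest and upright (0.06 rad) on plates on the stage, axis within 20 mm of the stage centre, top within 10.5 mm of the red band's mid-height; keeper still clear (above 1.2 rad); holder block seated on its base (within 2 mm) (z of stub_top in the frame of band between -0.0105 and 0.0105 m and horizontal distance between stub_foot and stage_top below 0.02 m and angle between stub_top's own z axis and vertical below 0.06 rad and linear speed of stub below 0.01 m/s and value of joint keeper above 1.2 rad and value of joint block below 0.002 m); the robot touches nothing.
It fails at once if the holder block is heaved more than 8 mm off its base (value of joint block above 0.008 m).
It fails at once if the bottle, dish, slide box or beaker is moved by more than 30 mm (distance of any of bottle_c, dish_c, slidebox_c, beaker_c from where it was at the start of the episode above 0.03 m).
It also fails if it takes over 72 s, if anything falls off the work surface, if the arm or the gripper's body presses on something with over 40 N, if the wrist force passes 120 N, or if a joint passes its speed limit or range.

## Working session

There is one attempt and no reset: what is moved stays moved. The work goes in short steps, Python scripts to look and compute and a shell command to move; the robot and the scene stay as the last step left them, time stands still between calls to the robot, and variables do not carry over. Pictures are saved under pics/ and viewed, at most 10 in all, crops included, and the job is handed in when it is done.

```bash
mkdir -p pics; cat > h.py <<'E'
from station import *
import numpy as np, cv2
def ray(p,uv):
    K=np.array(p["mtx"]);T=np.array(p["world_to_cam"]);R=T[:3,:3];c=-R.T@T[:3,3]
    q=np.linalg.solve(K,[uv[0],uv[1],1.]);d=R.T@np.array([q[0],-q[1],-q[2]]);return c,d
def atz(p,uv,z):
    c,d=ray(p,uv);return c+d*(z-c[2])/d[2]
def proj(p,X):
    T=np.array(p["world_to_cam"]);q=T[:3,:3]@np.array(X)+T[:3,3];q=np.array(p["mtx"])@[q[0],-q[1],-q[2]];return q[:2]/q[2]
def save(p,n,crop=None,s=1.5):
    im=p["color"][:,:,::-1]
    if crop: a,b,c,d=crop; im=im[b:d,a:c]
    cv2.imwrite("pics/"+n,cv2.resize(im,None,fx=s,fy=s,interpolation=cv2.INTER_CUBIC))
E
python3 - <<'E'
from h import *
for n in("scene","top"):
    p=capture(n);save(p,n+"0.png")
    print(n,[k for k in p if k!="color"],ray(p,(256,192)))
    for l,z in dict(stub_head=.059,keeper=.091,block=.036,plate0_mid=.0075,bottle_c=.037,dish_c=.01,slidebox_c=.017,beaker_c=.042,stage_top=.02,band=.1).items():
        try:
            for d in regions_of(p,l)[:5]: print(l,round(d["conf"],2),np.round(d["centre"]),d["region"].sum(),np.round(atz(p,d["centre"],z),3))
        except Exception as e: print(l,e)
E
```

```text
scene ['mtx', 'world_to_cam', 'shot'] (array([0.93497861, 0.49456135, 0.81863582]), array([-0.39838996, -0.54397878, -0.73863377]))
stub_head 0.67 [264. 208.] 305 [ 0.54  -0.012  0.059]
keeper 0.76 [250. 203.] 271 [ 0.574 -0.021  0.091]
keeper 0.53 [258. 211.] 274 [0.572 0.009 0.091]
block 0.74 [249. 223.] 1461 [ 0.585 -0.009  0.036]
block 0.54 [260. 212.] 308 [ 0.546 -0.021  0.036]
plate0_mid 0.85 [279. 184.] 342 [ 0.429 -0.091  0.007]
plate0_mid 0.83 [244. 166.] 305 [ 0.467 -0.206  0.007]
plate0_mid 0.72 [251. 132.] 232 [ 0.362 -0.318  0.007]
plate0_mid 0.59 [278. 153.] 243 [ 0.355 -0.193  0.007]
plate0_mid 0.43 [343. 300.] 4268 [0.526 0.262 0.007]
bottle_c 0.76 [319. 208.] 321 [0.416 0.055 0.037]
dish_c 0.8 [408. 290.] 1387 [0.395 0.329 0.01 ]
dish_c 0.33 [247. 223.] 1402 [ 0.579 -0.028  0.01 ]
slidebox_c 0.66 [220. 299.] 1423 [0.746 0.113 0.017]
beaker_c 0.96 [162. 212.] 877 [ 0.745 -0.157  0.042]
beaker_c 0.5 [262. 210.] 306 [ 0.539 -0.021  0.042]
beaker_c 0.5 [207. 138.] 202 [ 0.509 -0.336  0.042]
stage_top 0.96 [345. 302.] 4203 [0.533 0.272 0.02 ]
stage_top 0.56 [162. 213.] 86
[... 225 characters left out ...]
3832726,  1.32274293]), array([ 0.07749363,  0.01542171, -0.99688496]))
stub_head 0.62 [253. 196.] 158 [ 0.555 -0.01   0.059]
stub_head 0.16 [384. 221.] 347 [ 0.484 -0.354  0.059]
keeper 0.65 [256. 182.] 112 [ 0.589 -0.018  0.091]
plate0_mid 0.79 [317. 266.] 343 [ 0.365 -0.181  0.008]
plate0_mid 0.66 [288. 239.] 295 [ 0.44  -0.102  0.008]
plate0_mid 0.66 [361. 260.] 326 [ 0.38  -0.301  0.008]
bottle_c 0.6 [231. 249.] 155 [0.416 0.05  0.037]
dish_c 0.62 [130. 257.] 899 [0.397 0.329 0.01 ]
dish_c 0.43 [254. 182.] 109 [ 0.596 -0.014  0.01 ]
slidebox_c 0.89 [207. 127.] 872 [0.75  0.114 0.017]
beaker_c 0.97 [301. 120.] 551 [ 0.762 -0.144  0.042]
stage_top 0.92 [158. 201.] 2512 [0.549 0.25  0.02 ]
```

View pics/scene0.png

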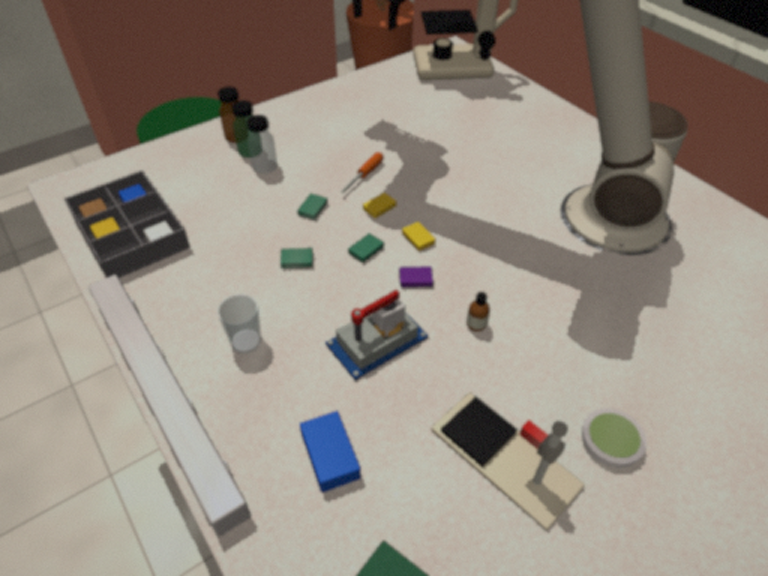

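View pics/top0.png

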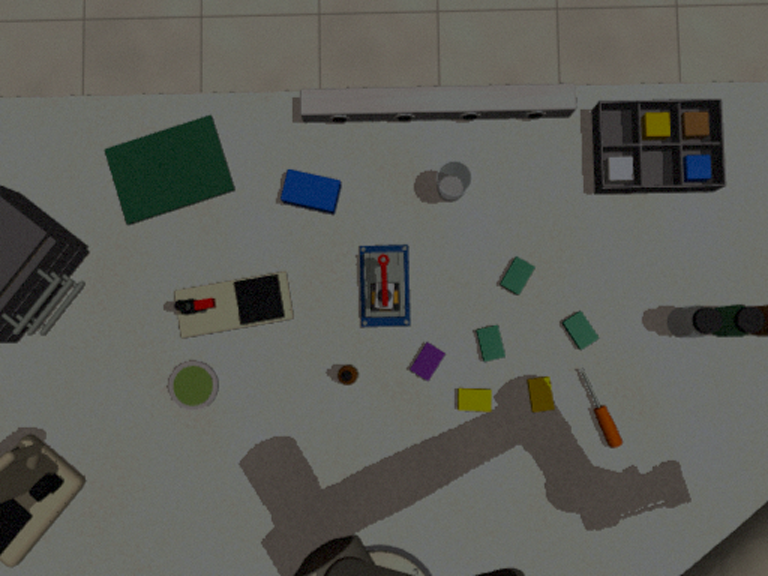

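The scene view (scaled x1.5) shows the holder at (378,335) and the gauge at (505,455). The top view (x1.5) shows the holder at (384,286), the keeper hinge at (383,259) with the bar pointing towards the robot, and the stage at (260,300) with the band at (203,304).

Plate candidates in the top view are green at (517,275), (490,343) and (580,330), purple at (427,361), and yellow at (474,399) and (540,394). The three green ones fit the description. The purple and yellow ones are look-alikes to leave alone.

```bash
cat > m.py <<'E'
from h import *
def segs(p,lo,hi,amin=25,amax=4000,box=None):
    hsv=cv2.cvtColor(p["color"],cv2.COLOR_RGB2HSV);m=cv2.inRange(hsv,np.array(lo),np.array(hi))
    if box: mm=np.zeros_like(m);a,b,c,d=box;mm[b:d,a:c]=1;m=m*mm
    n,L,S,C=cv2.connectedComponentsWithStats(m);out=[]
    for i in range(1,n):
        if amin<=S[i,4]<=amax: out.append((L==i,C[i],S[i,4]))
    return out
def rect(p,mask,z):
    ys,xs=np.nonzero(mask);P=np.array([atz(p,(x,y),z)[:2] for x,y in zip(xs,ys)])
    r=cv2.minAreaRect((P*1000).astype(np.float32));b=cv2.boxPoints(r)
    e=b[1]-b[0];f=b[2]-b[1];l=e if np.linalg.norm(e)>np.linalg.norm(f) else f
    return np.round(r[0],1),np.round(sorted(r[1]),1),round(float(np.degrees(np.arctan2(l[1],l[0])))%180,1)
E
python3 - <<'E'
from m import *
p=capture("top");save(p,"crop1.png",(240,150,440,290),4)
print("green");[print(np.round(c),a,rect(p,m,.015)) for m,c,a in segs(p,(65,80,40),(95,255,255),100,800)]
print("blue");[print(np.round(c),a,rect(p,m,.008)) for m,c,a in segs(p,(100,120,30),(125,255,255),60,3000,(180,100,300,230))]
print("red");[print(np.round(c),a,np.ptp(np.nonzero(m),axis=1)) for m,c,a in segs(p,(0,150,70),(6,255,255),10,3000,(100,100,300,230))]
print("black");[print(np.round(c),a,rect(p,m,.02)) for m,c,a in segs(p,(0,0,0),(180,255,32),300,3000,(140,170,200,225))]
print("cream");[print(np.round(c),a,rect(p,m,.01)) for m,c,a in segs(p,(12,20,80),(40,120,255),100,5000,(105,170,200,230))]
s=capture("scene");save(s,"crop2.png",(200,170,400,370),3)
E
```

```text
green
[344. 183.] 308 (array([ 589.5, -259.7]), array([39., 59.]), 149.0)
[387. 220.] 321 (array([ 487.9, -371. ]), array([39.4, 60.3]), 32.1)
[327. 228.] 310 (array([ 466.9, -208.4]), array([38.9, 59.2]), 11.2)
blue
[207. 127.] 805 (array([752.9, 116.3]), array([ 62.5, 102.4]), 76.3)
[256. 192.] 457 (array([574.9, -17.8]), array([ 87.3, 147. ]), 1.0)
red
[256. 184.] 114 [34  7]
[135. 202.] 68 [ 7 11]
black
[172. 199.] 813 (array([552.5, 210.5]), array([77.5, 78.3]), 99.1)
cream
[149. 204.] 1395 (array([546.1, 261.2]), array([ 98.4, 216. ]), 97.8)
```

View pics/crop1.png

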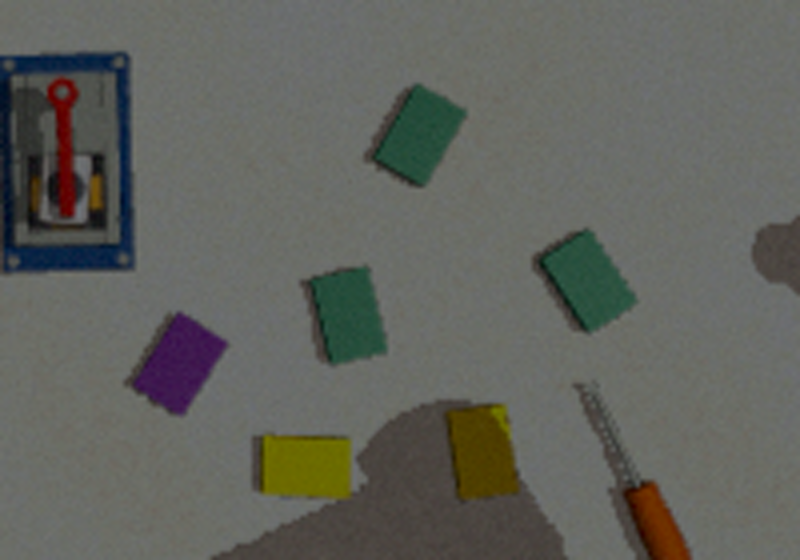

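View pics/crop2.png

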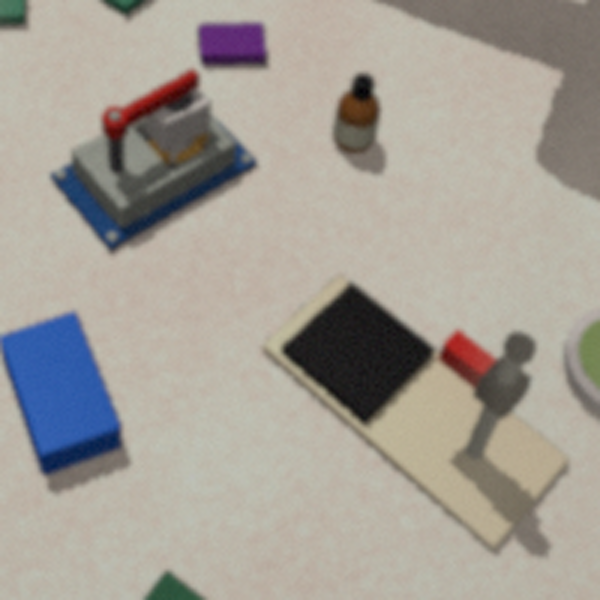

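The crops confirm it. Three green plates lie on the right, with purple and yellow look-alikes separate. The holder's bar points down-image. The red band's near end in the scene camera is at about (351,287).

```bash
python3 - <<'E'
from m import *
s=capture("scene");p=capture("top")
for z in (.089,.099,.109,.104,.114,.124): print(z,np.round(proj(s,(.5435,.2718,z)),1),np.round(proj(p,(.5435,.2718,z)),1))
for m,c,a in segs(s,(0,150,70),(6,255,255),30,3000,(330,270,380,310)):
    y,x=np.nonzero(m);print(c,a,x.min(),x.max(),y.min(),y.max())
    k=x<x.min()+4;print("left edge rows",y[k].min(),y[k].max(), [(xx,y[x==xx].min(),y[x==xx].max()) for xx in range(x.min(),x.max()+1)])
print("hinge",atz(p,(255.5,173),.099),"end",atz(p,(256.8,203.5),.099))
for m,c,a in segs(p,(0,150,70),(6,255,255),10,3000,(100,100,300,230)):
    ys,xs=np.nonzero(m);print(c,rect(p,m,.099),[ (y,round(xs[ys==y].mean(),1)) for y in np.unique(ys)][::4], xs.min(),xs.max())
for m,c,a in segs(s,(0,0,0),(180,255,60),500,9000,(285,260,350,315)): print("stage scene",rect(s,m,.02))
for d in regions_of(p,"plate0_mid"):pass
print(sense()["tcp_pos"],sense()["ee_rot"],sense()["wrist_force"])
E
```

```text
0.089 [346.9 288. ] [143.6 201.3]
0.099 [347.8 285.5] [142.6 201.1]
0.109 [348.7 282.9] [141.6 200.9]
0.104 [348.3 284.2] [142.1 201. ]
0.114 [349.2 281.6] [141.1 200.7]
0.124 [350.1 279. ] [140.1 200.5]
[354.80882353 288.30882353] 136 348 363 281 294
left edge rows 282 292 [(348, np.int64(286), np.int64(289)), (349, np.int64(284), np.int64(290)), (350, np.int64(283), np.int64(291)), (351, np.int64(282), np.int64(292)), (352, np.int64(281), np.int64(292)), (353, np.int64(282), np.int64(293)), (354, np.int64(282), np.int64(294)), (355, np.int64(283), np.int64(294)), (356, np.int64(284), np.int64(293)), (357, np.int64(285), np.int64(293)), (358, np.int64(285), np.int64(294)), (359, np.int64(286), np.int64(294)), (360, np.int64(287), np.int64(294)), (361, np.int64(288), np.int64(293)), (362, np.int64(289), np.int64(292)), (363, np.int64(290), np.int64(290))]
hinge [ 0.61131752 -0.01880161  0.099     ] end [ 0.53290357 -0.02102474  0.099     ]
[255.66393443 184.71311475] (array([576.7, -17. ]), array([15.4, 84.9]), 179.2) [(np.int64(170), np.float64(255.0)), (np.int64(174), np.float64(255.0)), (np.int64(178), np.float64(255.5)), (np.int64(182), np.float64(255.5)), (np.int64(186), np.float64(256.0)), (np.int64(190), np.float64(256.0)), (np.int64(194), np.float64(256.0)), (np.int64(198), np.float64(256.5)), (np.int64(202), np.float64(256.0))] 252 258
[135.58571429 202.11428571] (array([541. , 290.2]), array([16.4, 30.3]), 97.3) [(np.int64(199), np.float64(138.0)), (np.int64(203), np.float64(135.9))] 130 141
stage scene (array([554.2, 212.9]), array([77.4, 79. ]), 8.9)
[ 0.17500638 -0.599971    0.22254611] [[-9.59999873e-01 -2.80000429e-01 -5.41612984e-05]
 [-2.80000431e-01  9.59999874e-01  2.25938182e-05]
 [ 4.56685609e-05  3.68552495e-05 -9.99999998e-01]] [0.00150872 0.60276267 0.31562409]
```

```bash
python3 - <<'E'
from m import *
s=capture("scene");p=capture("top")
ms=segs(s,(0,120,50),(8,255,255),30,3000,(330,270,380,310))[0][0]
mt=segs(p,(0,120,40),(8,255,255),10,3000,(100,180,160,220))[0][0]
S=np.array([.5533,.2115]);a=np.radians(98.6);ex=np.array([np.sin(a),-np.cos(a)]);ey=np.array([np.cos(a),np.sin(a)])
res=[]
for z in np.arange(.085,.131,.003):
  for w in (.012,.016,.02):
    for L in (.02,.025,.03,.035):
     for d in (-.004,0,.004):
      sc=[]
      for cam,m in((s,ms),(p,mt)):
        pts=[proj(cam,[*(S+ex*(i*w/2+d)+ey*j),z+k*.01]) for i in(-1,1) for j in(.062,.062+L) for k in(-1,1)]
        q=np.zeros(m.shape,np.uint8);cv2.fillConvexPoly(q,cv2.convexHull(np.array(pts,np.float32)).round().astype(int),1)
        sc.append((q.astype(bool)&m).sum()/(q.astype(bool)|m).sum())
      res.append((sum(sc),round(z,3),w,L,d,sc))
res.sort(key=lambda r:-r[0])
for r in res[:10]:print(r[:5],np.round(r[5],2))
best={}
for r in res: best.setdefault(r[1],round(r[0],2))
print(best)
E
```

```text
(np.float64(1.5427894861472886), np.float64(0.106), 0.012, 0.03, 0) [0.81 0.73]
(np.float64(1.5427894861472886), np.float64(0.109), 0.012, 0.03, 0) [0.81 0.73]
(np.float64(1.5178571428571428), np.float64(0.106), 0.012, 0.025, 0) [0.81 0.71]
(np.float64(1.4742158426368952), np.float64(0.103), 0.012, 0.03, 0) [0.74 0.74]
(np.float64(1.4647560449050085), np.float64(0.103), 0.012, 0.025, 0) [0.77 0.7 ]
(np.float64(1.4570512820512822), np.float64(0.109), 0.012, 0.025, 0) [0.75 0.71]
(np.float64(1.433262766561677), np.float64(0.1), 0.012, 0.025, -0.004) [0.9  0.53]
(np.float64(1.430672268907563), np.float64(0.103), 0.016, 0.03, 0) [0.75 0.68]
(np.float64(1.4208909370199692), np.float64(0.112), 0.012, 0.025, 0) [0.67 0.75]
(np.float64(1.4172246696035242), np.float64(0.112), 0.012, 0.03, 0) [0.69 0.73]
{np.float64(0.106): np.float64(1.54), np.float64(0.109): np.float64(1.54), np.float64(0.103): np.float64(1.47), np.float64(0.1): np.float64(1.43), np.float64(0.112): np.float64(1.42), np.float64(0.097): np.float64(1.29), np.float64(0.115): np.float64(1.28), np.float64(0.094): np.float64(1.24), np.float64(0.118): np.float64(1.23), np.float64(0.091): np.float64(1.11), np.float64(0.121): np.float64(1.1), np.float64(0.124): np.float64(1.01), np.float64(0.088): np.float64(1.01), np.float64(0.085): np.float64(0.92), np.float64(0.127): np.float64(0.91), np.float64(0.13): np.float64(0.87)}
```

```bash
python3 - <<'E'
from m import *
from scipy.optimize import minimize
s=capture("scene");p=capture("top")
a=np.radians(98.6);ex=np.array([np.sin(a),-np.cos(a)]);ey=np.array([np.cos(a),np.sin(a)])
def hullpts(S,par,shape):
    z,w,L,d=par;out=[]
    for j in(.062,.062+L):
        if shape=="box": prof=[(-w/2,-.01),(-w/2,.01),(w/2,.01),(w/2,-.01)]
        else: prof=[(.01*np.cos(t),.01*np.sin(t)) for t in np.linspace(0,6.28,24)]
        out+=[[*(S+ex*(u+d)+ey*j),z+v] for u,v in prof]
    return out
def soft(cam,X,box,sig):
    x0,y0,x1,y1=box;k=8;q=np.zeros(((y1-y0)*k,(x1-x0)*k),np.uint8)
    P=np.array([proj(cam,x) for x in X]);P=((P-[x0-.5,y0-.5])*k).astype(np.float32)
    cv2.fillConvexPoly(q,cv2.convexHull((P*16).round().astype(np.int32)),255,shift=4)
    q=cv2.GaussianBlur(q.astype(float)/255,(0,0),sig*k)
    return q.reshape(y1-y0,k,x1-x0,k).mean((1,3))
def obs(cam,box):
    c=cam["color"].astype(float);r=c[...,0]-c[...,1:].max(2);x0,y0,x1,y1=box;r=r[y0:y1,x0:x1];return np.clip(r/np.percentile(r,97),0,1)
for sn,St in((np.array([.5542,.2129]),np.array([.5525,.2105])),):
  bs=(338,270,372,304);bt=(122,190,150,214);os_=obs(s,bs);ot=obs(p,bt)
  for shape in("box","cyl"):
    for z in (.093,.096,.099,.102,.105,.108,.111,.114,.117,.12):
      def f(v):
        w,L,d=v
        return ((soft(s,hullpts(sn,(z,w,L,d),shape),bs,.7)-os_)**2).sum(),((soft(p,hullpts(St,(z,w,L,d),shape),bt,.7)-ot)**2).sum()
      r=minimize(lambda v:sum(f(v)),[.014,.027,0],method="Nelder-Mead",options=dict(initial_simplex=[[.014,.027,0],[.019,.027,0],[.014,.033,0],[.014,.027,.003]],maxiter=60))
      print(shape,z,np.round(r.x,4),round(r.fun,2),np.round(f(r.x),2))
E
```

```text
box 0.093 [ 0.013   0.0246 -0.0074] 103.08 [32.73 70.35]
box 0.096 [ 0.0131  0.0251 -0.0056] 84.82 [30.8  54.02]
box 0.099 [ 0.0133  0.0261 -0.0038] 65.44 [30.12 35.32]
box 0.102 [ 0.0138  0.0266 -0.0026] 46.78 [24.81 21.97]
box 0.105 [ 0.0134  0.0276 -0.0016] 31.9 [20.91 10.99]
box 0.108 [ 0.0131  0.0279 -0.001 ] 22.12 [16.56  5.56]
box 0.111 [ 0.0122  0.0278 -0.0005] 19.07 [14.62  4.45]
box 0.114 [0.0112 0.0283 0.0003] 22.01 [15.25  6.75]
box 0.117 [0.0103 0.0281 0.0007] 29.9 [19.11 10.79]
box 0.12 [0.0091 0.0284 0.0013] 41.22 [23.33 17.89]
cyl 0.093 [ 0.0174  0.024  -0.0078] 108.15 [31.33 76.82]
cyl 0.096 [ 0.0197  0.0252 -0.006 ] 89.52 [30.17 59.35]
cyl 0.099 [ 0.0178  0.0257 -0.0043] 70.32 [28.17 42.15]
cyl 0.102 [ 0.0135  0.0266 -0.003 ] 51.9 [24.33 27.58]
cyl 0.105 [ 0.0166  0.0273 -0.0025] 37.2 [17.55 19.65]
cyl 0.108 [ 0.0182  0.0276 -0.0015] 26.83 [14.93 11.9 ]
cyl 0.111 [ 0.0143  0.0275 -0.0005] 22.17 [13.46  8.7 ]
cyl 0.114 [0.0201 0.0279 0.0002] 23.89 [15.59  8.3 ]
cyl 0.117 [0.0141 0.0278 0.0009] 31.39 [20.   11.39]
cyl 0.12 [0.0114 0.0276 0.0011] 44.09 [30.16 13.93]
```

Fitting the band model to both cameras puts the band's mid-height at about 0.112 m, so two plates are needed (top at 0.114). I'll lay the plates first, starting with the green one at (0.488,-0.371).

```bash
python3 -m pendant '[{"x":0.25,"y":0.22,"z":-0.1,"rz":0.05,"claw":0.75},{"x":0.5,"y":0.44,"z":-0.2,"rz":0.088,"claw":0.75},{"x":0.75,"y":0.66,"z":-0.3,"rz":0.088,"claw":0.75},{"x":1,"y":0.88,"z":-0.4,"rz":0.088,"claw":0.75},{"x":1,"y":0.88,"z":-0.4,"rz":0.088,"claw":0.75},{"x":1,"y":0.88,"z":-0.4,"rz":0.088,"claw":0.75},{"x":1,"y":0.88,"z":-0.4,"rz":0.088,"claw":0.75},{"x":1,"y":0.88,"z":-0.4,"rz":0.088,"claw":0.75}]'
```

```text
$[0]: bad value
```

```bash
python3 -m pendant '[{"x":0.25,"y":0.22,"z":-0.1,"rx":0,"ry":0,"rz":0.05,"claw":0.75},{"x":0.5,"y":0.44,"z":-0.2,"rx":0,"ry":0,"rz":0.088,"claw":0.75},{"x":0.75,"y":0.66,"z":-0.3,"rx":0,"ry":0,"rz":0.088,"claw":0.75},{"x":1,"y":0.88,"z":-0.4,"rx":0,"ry":0,"rz":0.088,"claw":0.75},{"x":1,"y":0.88,"z":-0.4,"rx":0,"ry":0,"rz":0.088,"claw":0.75},{"x":1,"y":0.88,"z":-0.4,"rx":0,"ry":0,"rz":0.088,"claw":0.75},{"x":1,"y":0.88,"z":-0.4,"rx":0,"ry":0,"rz":0.088,"claw":0.75},{"x":1,"y":0.88,"z":-0.4,"rx":0,"ry":0,"rz":0.088,"claw":0.75}]'
```

```text
time_s: 2.55
tcp_pos: [0.4249, -0.3802, 0.1228]
ee_rot: [[-0.847, -0.532, 0.0], [-0.532, 0.847, -0.0], [0.0, -0.0, -1.0]]
wrist_force: [0.4, -0.5, 0.9]
gripper_width: 0.754
gripper_force: 0.0
```

```bash
python3 -m pendant '[{"x":0.252,"y":0.037,"z":0,"rx":0,"ry":0,"rz":0,"claw":0.75},{"x":0.252,"y":0.037,"z":-0.15,"rx":0,"ry":0,"rz":0,"claw":0.75},{"x":0.252,"y":0.037,"z":-0.35,"rx":0,"ry":0,"rz":0,"claw":0.75},{"x":0.252,"y":0.037,"z":-0.475,"rx":0,"ry":0,"rz":0,"claw":0.75},{"x":0.252,"y":0.037,"z":-0.475,"rx":0,"ry":0,"rz":0,"claw":0.75},{"x":0.252,"y":0.037,"z":-0.475,"rx":0,"ry":0,"rz":0,"claw":0.3},{"x":0.252,"y":0.037,"z":-0.475,"rx":0,"ry":0,"rz":0,"claw":0.3},{"x":0.252,"y":0.037,"z":-0.475,"rx":0,"ry":0,"rz":0,"claw":0.3}]'
```

```text
time_s: 3.55
tcp_pos: [0.4881, -0.371, 0.0045]
ee_rot: [[-0.847, -0.531, 0.001], [-0.531, 0.847, -0.0], [-0.001, -0.001, -1.0]]
wrist_force: [0.4, -2.2, 0.7]
gripper_width: 0.499
gripper_force: 0.8
```

```bash
python3 -m pendant '[{"x":0,"y":0,"z":0,"rx":0,"ry":0,"rz":0,"claw":0.3},{"x":0,"y":0,"z":0,"rx":0,"ry":0,"rz":0,"claw":0.3},{"x":0,"y":0,"z":0.2,"rx":0,"ry":0,"rz":0,"claw":0.3},{"x":0,"y":0.1,"z":0.4,"rx":0,"ry":0,"rz":0,"claw":0.3},{"x":0.05,"y":0.3,"z":0.52,"rx":0,"ry":0,"rz":0.05,"claw":0.3},{"x":0.1,"y":0.53,"z":0.52,"rx":0,"ry":0,"rz":0.1,"claw":0.3},{"x":0.2,"y":0.76,"z":0.52,"rx":0,"ry":0,"rz":0.15,"claw":0.3},{"x":0.26,"y":1,"z":0.6,"rx":0,"ry":0,"rz":0.2,"claw":0.3}]'; python3 -m pendant '[{"x":0,"y":0.24,"z":0.1,"rx":0,"ry":0,"rz":0.05,"claw":0.3},{"x":0,"y":0.48,"z":0.1,"rx":0,"ry":0,"rz":0.1,"claw":0.3},{"x":0,"y":0.72,"z":0.1,"rx":0,"ry":0,"rz":0.15,"claw":0.3},{"x":0,"y":0.96,"z":0.1,"rx":0,"ry":0,"rz":0.17,"claw":0.3},{"x":0,"y":1,"z":0.1,"rx":0,"ry":0,"rz":0.17,"claw":0.3},{"x":0,"y":1,"z":0.0,"rx":0,"ry":0,"rz":0.17,"claw":0.3},{"x":0,"y":1,"z":-0.1,"rx":0,"ry":0,"rz":0.17,"claw":0.3},{"x":0,"y":1,"z":-0.1,"rx":0,"ry":0,"rz":0.17,"claw":0.3}]'
```

```text
time_s: 4.55
tcp_pos: [0.5516, -0.121, 0.1514]
ee_rot: [[-0.368, -0.93, -0.004], [-0.93, 0.368, 0.001], [0.001, 0.004, -1.0]]
wrist_force: [0.5, -0.6, -1.0]
gripper_width: 0.457
gripper_force: 30.0
time_s: 5.55
tcp_pos: [0.5505, 0.1255, 0.1257]
ee_rot: [[0.15, -0.989, -0.006], [-0.989, -0.15, -0.002], [0.002, 0.006, -1.0]]
wrist_force: [1.4, 0.1, -1.3]
gripper_width: 0.459
gripper_force: 30.0
```

```bash
python3 -m pendant '[{"x":0.005,"y":0.2,"z":0,"rx":0,"ry":0,"rz":0,"claw":0.3},{"x":0.005,"y":0.335,"z":0,"rx":0,"ry":0,"rz":0,"claw":0.3},{"x":0.005,"y":0.335,"z":-0.15,"rx":0,"ry":0,"rz":0,"claw":0.3},{"x":0.005,"y":0.335,"z":-0.3,"rx":0,"ry":0,"rz":0,"claw":0.3},{"x":0.005,"y":0.335,"z":-0.38,"rx":0,"ry":0,"rz":0,"claw":0.3},{"x":0.005,"y":0.335,"z":-0.4,"rx":0,"ry":0,"rz":0,"claw":0.3},{"x":0.005,"y":0.335,"z":-0.4,"rx":0,"ry":0,"rz":0,"claw":0.3},{"x":0.005,"y":0.335,"z":-0.4,"rx":0,"ry":0,"rz":0,"claw":0.3}]'
```

```text
time_s: 6.55
tcp_pos: [0.5546, 0.211, 0.0295]
ee_rot: [[0.151, -0.988, 0.002], [-0.988, -0.151, 0.001], [-0.001, -0.003, -1.0]]
wrist_force: [0.1, 0.2, -1.2]
gripper_width: 0.456
gripper_force: 30.0
```

```bash
python3 -m pendant '[{"x":0,"y":0,"z":-0.02,"rx":0,"ry":0,"rz":0,"claw":0.3},{"x":0,"y":0,"z":-0.02,"rx":0,"ry":0,"rz":0,"claw":0.3},{"x":0,"y":0,"z":-0.02,"rx":0,"ry":0,"rz":0,"claw":0.7},{"x":0,"y":0,"z":-0.02,"rx":0,"ry":0,"rz":0,"claw":0.7},{"x":0,"y":0,"z":-0.02,"rx":0,"ry":0,"rz":0,"claw":0.7},{"x":0,"y":0,"z":0.15,"rx":0,"ry":0,"rz":0,"claw":0.7},{"x":0,"y":0,"z":0.35,"rx":0,"ry":0,"rz":0,"claw":0.7},{"x":0,"y":-0.2,"z":0.48,"rx":0,"ry":0,"rz":-0.04,"claw":0.7}]'; python3 -m pendant '[{"x":0,"y":-0.2,"z":0,"rx":0,"ry":0,"rz":-0.05,"claw":0.7},{"x":-0.05,"y":-0.4,"z":0,"rx":0,"ry":0,"rz":-0.1,"claw":0.7},{"x":-0.1,"y":-0.6,"z":0,"rx":0,"ry":0,"rz":-0.15,"claw":0.7},{"x":-0.15,"y":-0.8,"z":0,"rx":0,"ry":0,"rz":-0.2,"claw":0.7},{"x":-0.2,"y":-1,"z":0,"rx":0,"ry":0,"rz":-0.25,"claw":0.7},{"x":-0.25,"y":-1,"z":0,"rx":0,"ry":0,"rz":-0.3,"claw":0.7},{"x":-0.3,"y":-1,"z":0,"rx":0,"ry":0,"rz":-0.35,"claw":0.7},{"x":-0.34,"y":-1,"z":0,"rx":0,"ry":0,"rz":-0.4,"claw":0.7}]'; python3 - <<'E'
from m import *
p=capture("top")
[print(np.round(c),a,rect(p,m,.015),rect(p,m,.035)) for m,c,a in segs(p,(65,80,40),(95,255,255),100,800)]
E
```

```text
time_s: 7.55
tcp_pos: [0.555, 0.1626, 0.1504]
ee_rot: [[0.027, -1.0, 0.004], [-1.0, -0.027, 0.002], [-0.002, -0.004, -1.0]]
wrist_force: [1.0, -0.4, -0.2]
gripper_width: 0.703
gripper_force: 0.0
time_s: 8.55
tcp_pos: [0.4679, -0.0898, 0.1478]
ee_rot: [[-0.945, -0.328, -0.0], [-0.328, 0.945, 0.0], [0.0, 0.0, -1.0]]
wrist_force: [0.6, -0.2, 0.8]
gripper_width: 0.698
gripper_force: 0.0
[344. 183.] 308 (array([ 589.1, -260.1]), array([39.5, 59.4]), 147.9) (array([ 587.2, -256.7]), array([38.9, 58.5]), 147.9)
[171. 199.] 320 (array([554.4, 213.7]), array([39.8, 60.1]), 98.6) (array([553.1, 209.9]), array([39.2, 59.1]), 98.6)
[329. 232.] 138 (array([ 466.8, -208.4]), array([38.8, 58. ]), 11.1) (array([ 466.8, -205.8]), array([38.2, 57.1]), 11.1)
```

```bash
python3 -m pendant '[{"x":-0.004,"y":-0.25,"z":0,"rx":0,"ry":0,"rz":-0.044,"claw":0.7},{"x":-0.004,"y":-0.474,"z":0,"rx":0,"ry":0,"rz":-0.044,"claw":0.7},{"x":-0.004,"y":-0.474,"z":-0.2,"rx":0,"ry":0,"rz":-0.044,"claw":0.7},{"x":-0.004,"y":-0.474,"z":-0.4,"rx":0,"ry":0,"rz":-0.044,"claw":0.7},{"x":-0.004,"y":-0.474,"z":-0.573,"rx":0,"ry":0,"rz":-0.044,"claw":0.7},{"x":-0.004,"y":-0.474,"z":-0.573,"rx":0,"ry":0,"rz":-0.044,"claw":0.7},{"x":-0.004,"y":-0.474,"z":-0.573,"rx":0,"ry":0,"rz":-0.044,"claw":0.3},{"x":-0.004,"y":-0.474,"z":-0.573,"rx":0,"ry":0,"rz":-0.044,"claw":0.3}]'
```

```text
time_s: 9.6
tcp_pos: [0.468, -0.208, 0.0053]
ee_rot: [[-0.98, -0.201, 0.001], [-0.201, 0.98, -0.0], [-0.001, -0.0, -1.0]]
wrist_force: [0.7, -0.0, 0.8]
gripper_width: 0.555
gripper_force: 0.0
```

```bash
python3 -m pendant '[{"x":0,"y":0,"z":0,"rx":0,"ry":0,"rz":0,"claw":0.3},{"x":0,"y":0,"z":0,"rx":0,"ry":0,"rz":0,"claw":0.3},{"x":0,"y":0,"z":0.2,"rx":0,"ry":0,"rz":0,"claw":0.3},{"x":0,"y":0.1,"z":0.4,"rx":0,"ry":0,"rz":0.05,"claw":0.3},{"x":0.1,"y":0.25,"z":0.55,"rx":0,"ry":0,"rz":0.1,"claw":0.3},{"x":0.2,"y":0.45,"z":0.6,"rx":0,"ry":0,"rz":0.15,"claw":0.3},{"x":0.3,"y":0.65,"z":0.6,"rx":0,"ry":0,"rz":0.2,"claw":0.3},{"x":0.344,"y":0.85,"z":0.6,"rx":0,"ry":0,"rz":0.25,"claw":0.3}]'; python3 -m pendant '[{"x":0,"y":0.2,"z":0,"rx":0,"ry":0,"rz":0.05,"claw":0.3},{"x":0,"y":0.4,"z":0,"rx":0,"ry":0,"rz":0.1,"claw":0.3},{"x":0,"y":0.6,"z":0,"rx":0,"ry":0,"rz":0.15,"claw":0.3},{"x":0,"y":0.826,"z":0,"rx":0,"ry":0,"rz":0.2,"claw":0.3},{"x":0,"y":0.826,"z":0,"rx":0,"ry":0,"rz":0.2356,"claw":0.3},{"x":0,"y":0.826,"z":-0.1,"rx":0,"ry":0,"rz":0.2356,"claw":0.3},{"x":0,"y":0.826,"z":-0.3,"rx":0,"ry":0,"rz":0.2356,"claw":0.3},{"x":0,"y":0.826,"z":-0.4,"rx":0,"ry":0,"rz":0.2356,"claw":0.3}]'
```

```text
time_s: 10.6
tcp_pos: [0.5544, 0.0064, 0.1549]
ee_rot: [[-0.547, -0.837, 0.001], [-0.837, 0.547, 0.0], [-0.001, -0.0, -1.0]]
wrist_force: [0.5, -0.7, -0.7]
gripper_width: 0.454
gripper_force: 30.0
time_s: 11.6
tcp_pos: [0.5517, 0.21, 0.0519]
ee_rot: [[0.156, -0.988, -0.004], [-0.988, -0.156, -0.002], [0.001, 0.005, -1.0]]
wrist_force: [-0.1, 0.8, -0.5]
gripper_width: 0.455
gripper_force: 30.0
```

```bash
python3 -m pendant '[{"x":0,"y":0,"z":-0.045,"rx":0,"ry":0,"rz":0,"claw":0.3},{"x":0,"y":0,"z":-0.055,"rx":0,"ry":0,"rz":0,"claw":0.3},{"x":0,"y":0,"z":-0.055,"rx":0,"ry":0,"rz":0,"claw":0.3},{"x":0,"y":0,"z":-0.055,"rx":0,"ry":0,"rz":0,"claw":0.7},{"x":0,"y":0,"z":-0.055,"rx":0,"ry":0,"rz":0,"claw":0.7},{"x":0,"y":0,"z":-0.055,"rx":0,"ry":0,"rz":0,"claw":0.7},{"x":0,"y":0,"z":0.1,"rx":0,"ry":0,"rz":0,"claw":0.7},{"x":0,"y":0,"z":0.3,"rx":0,"ry":0,"rz":0,"claw":0.7}]'; python3 -m pendant '[{"x":-0.02,"y":0,"z":0.1,"rx":0,"ry":0,"rz":0,"claw":0},{"x":-0.02,"y":-0.2,"z":0.1,"rx":0,"ry":0,"rz":0,"claw":0},{"x":-0.02,"y":-0.4,"z":0.1,"rx":0,"ry":0,"rz":0,"claw":0},{"x":-0.02,"y":-0.6,"z":0.1,"rx":0,"ry":0,"rz":0,"claw":0},{"x":-0.02,"y":-0.76,"z":0,"rx":0,"ry":0,"rz":0,"claw":0},{"x":-0.02,"y":-0.76,"z":-0.1,"rx":0,"ry":0,"rz":0,"claw":0},{"x":-0.02,"y":-0.76,"z":-0.1,"rx":0,"ry":0,"rz":0,"claw":0},{"x":-0.02,"y":-0.76,"z":-0.1,"rx":0,"ry":0,"rz":0,"claw":0}]'; python3 - <<'E'
from m import *
p=capture("top")
[print(np.round(c),a,rect(p,m,.05)) for m,c,a in segs(p,(65,80,40),(95,255,255),100,800,(150,170,200,230))]
s=capture("scene");save(s,"chk.png",(230,180,380,330),4)
E
```

```text
time_s: 12.6
tcp_pos: [0.5529, 0.2105, 0.1296]
ee_rot: [[0.156, -0.988, -0.003], [-0.988, -0.156, -0.002], [0.001, 0.003, -1.0]]
wrist_force: [0.9, -0.3, 1.1]
gripper_width: 0.7
gripper_force: 0.0
time_s: 13.6
tcp_pos: [0.5495, 0.0215, 0.1057]
ee_rot: [[0.157, -0.988, 0.002], [-0.988, -0.157, 0.0], [0.0, -0.002, -1.0]]
wrist_force: [0.2, 0.5, 0.9]
gripper_width: 0.01
gripper_force: 0.0
```

View pics/chk.png

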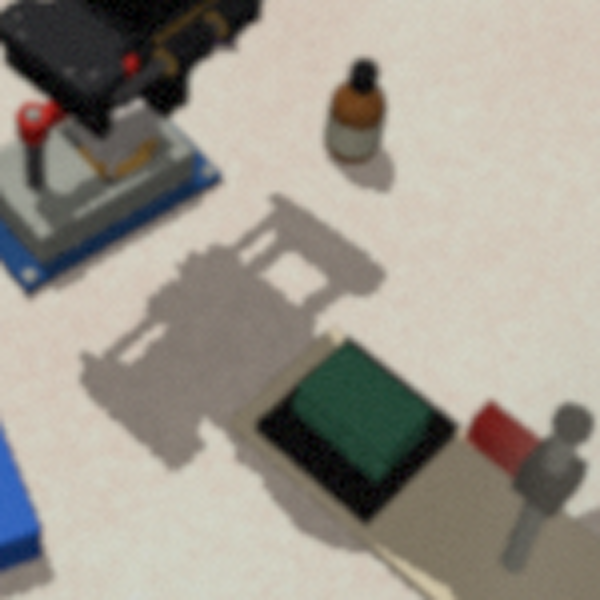

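```bash
python3 -m pendant '[{"x":0,"y":0,"z":-0.04,"rx":0,"ry":0,"rz":0,"claw":0},{"x":0,"y":0,"z":-0.074,"rx":0,"ry":0,"rz":0,"claw":0},{"x":0.005,"y":-0.06,"z":-0.074,"rx":0,"ry":0,"rz":0,"claw":0},{"x":0.01,"y":-0.1,"z":-0.074,"rx":0,"ry":0,"rz":0,"claw":0},{"x":0.006,"y":-0.16,"z":-0.074,"rx":0,"ry":0,"rz":0,"claw":0},{"x":0.006,"y":-0.22,"z":-0.074,"rx":0,"ry":0,"rz":0,"claw":0},{"x":0.035,"y":-0.28,"z":-0.074,"rx":0,"ry":0,"rz":0,"claw":0},{"x":0.068,"y":-0.33,"z":-0.074,"rx":0,"ry":0,"rz":0,"claw":0}]'; python3 -m pendant '[{"x":0.05,"y":-0.04,"z":0,"rx":0,"ry":0,"rz":0,"claw":0},{"x":0.1,"y":-0.07,"z":0,"rx":0,"ry":0,"rz":0,"claw":0},{"x":0.15,"y":-0.083,"z":0,"rx":0,"ry":0,"rz":0,"claw":0},{"x":0.2,"y":-0.083,"z":0,"rx":0,"ry":0,"rz":0,"claw":0},{"x":0.2,"y":-0.083,"z":0,"rx":0,"ry":0,"rz":0,"claw":0},{"x":0.1,"y":-0.083,"z":0,"rx":0,"ry":0,"rz":0,"claw":0},{"x":0.1,"y":-0.083,"z":0.2,"rx":0,"ry":0,"rz":0,"claw":0.3},{"x":0.05,"y":0.0,"z":0.35,"rx":0,"ry":0,"rz":0.04,"claw":0.7}]'
```

```text
time_s: 14.7
tcp_pos: [0.5659, -0.0627, 0.0863]
ee_rot: [[0.156, -0.988, -0.0], [-0.988, -0.156, -0.0], [-0.0, 0.0, -1.0]]
wrist_force: [-0.4, 1.1, 0.2]
gripper_width: 0.003
gripper_force: 0.5
time_s: 15.7
tcp_pos: [0.5788, -0.0618, 0.1755]
ee_rot: [[0.281, -0.96, 0.002], [-0.96, -0.281, -0.001], [0.001, -0.002, -1.0]]
wrist_force: [0.2, 0.6, -0.5]
gripper_width: 0.149
gripper_force: 0.0
```

```bash
python3 -m pendant '[{"x":-0.2,"y":0.05,"z":0.1,"rx":0,"ry":0,"rz":0.055,"claw":0.7},{"x":-0.4,"y":0.1,"z":0.1,"rx":0,"ry":0,"rz":0.11,"claw":0.7},{"x":-0.6,"y":0.17,"z":0.1,"rx":0,"ry":0,"rz":0.165,"claw":0.7},{"x":-0.6,"y":0.17,"z":0.1,"rx":0,"ry":0,"rz":0.22,"claw":0.7},{"x":-0.6,"y":0.17,"z":0.1,"rx":0,"ry":0,"rz":0.275,"claw":0.7},{"x":-0.6,"y":0.17,"z":0.1,"rx":0,"ry":0,"rz":0.33,"claw":0.7},{"x":-0.6,"y":0.17,"z":0.1,"rx":0,"ry":0,"rz":0.385,"claw":0.7},{"x":-0.6,"y":0.17,"z":0.1,"rx":0,"ry":0,"rz":0.415,"claw":0.7}]'; python3 - <<'E'
from m import *
p=capture("top");save(p,"k.png",(210,150,310,250),6)
for m,c,a in segs(p,(0,150,60),(6,255,255),10,3000,(200,130,310,230)): print(c,a,rect(p,m,.099))
[print(np.round(c),a,rect(p,m,.008)) for m,c,a in segs(p,(100,120,30),(125,255,255),60,3000,(230,140,300,230))]
for d in regions_of(p,"stub_head"): print(d["conf"],d["centre"],d["region"].sum(),rect(p,d["region"],.078))
s=sense();print(s["joints"])
E
```

```text
time_s: 16.7
tcp_pos: [0.4282, -0.0187, 0.1991]
ee_rot: [[1.0, 0.02, 0.001], [0.02, -1.0, 0.0], [0.001, -0.0, -1.0]]
wrist_force: [-0.6, -0.5, 0.2]
gripper_width: 0.7
gripper_force: 0.0
[266.38053097 168.96460177] 113 (array([620.1, -51.3]), array([17.7, 87.4]), 104.6)
[256. 193.] 437 (array([575.5, -18. ]), array([ 87.4, 146.1]), 1.0)
0.53 [254.9, 195.8] 230 (array([551. , -20.2]), array([33.8, 46.9]), 179.1)
[ 1.93919277e+01  3.72188032e+00 -2.75264254e+01  9.66650590e-03
 -5.86836980e+01  7.15170497e+01]
```

View pics/k.png

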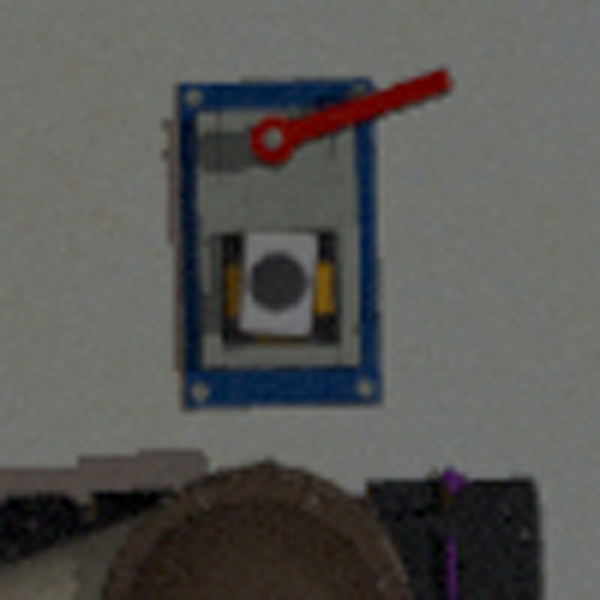

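Top crop (x6): the keeper has swung to roughly 105° and points right, from its hinge at (272,140), and the stub head at (278,283) is uncovered. Now I'll grip the head.

```bash
python3 -m pendant '[{"x":0.25,"y":-0.003,"z":0,"rx":0,"ry":0,"rz":0,"claw":0.7},{"x":0.493,"y":-0.003,"z":0,"rx":0,"ry":0,"rz":0,"claw":0.7},{"x":0.493,"y":-0.003,"z":-0.1,"rx":0,"ry":0,"rz":0,"claw":0.7},{"x":0.493,"y":-0.003,"z":-0.3,"rx":0,"ry":0,"rz":0,"claw":0.7},{"x":0.493,"y":-0.003,"z":-0.5,"rx":0,"ry":0,"rz":0,"claw":0.7},{"x":0.493,"y":-0.003,"z":-0.624,"rx":0,"ry":0,"rz":0,"claw":0.7},{"x":0.493,"y":-0.003,"z":-0.624,"rx":0,"ry":0,"rz":0,"claw":0.7},{"x":0.493,"y":-0.003,"z":-0.624,"rx":0,"ry":0,"rz":0,"claw":0.5}]'; python3 -m pendant '[{"x":0,"y":0,"z":0,"rx":0,"ry":0,"rz":0,"claw":0.2},{"x":0,"y":0,"z":0,"rx":0,"ry":0,"rz":0,"claw":0.2},{"x":0,"y":0,"z":0,"rx":0,"ry":0,"rz":0,"claw":0.2},{"x":0,"y":0,"z":0,"rx":0,"ry":0,"rz":0,"claw":0.2},{"x":0,"y":0,"z":0,"rx":0,"ry":0,"rz":0,"claw":0.2},{"x":0,"y":0,"z":0,"rx":0,"ry":0,"rz":0,"claw":0.2},{"x":0,"y":0,"z":0,"rx":0,"ry":0,"rz":0,"claw":0.2},{"x":0,"y":0,"z":0,"rx":0,"ry":0,"rz":0,"claw":0.2}]'
```

```text
time_s: 17.8
tcp_pos: [0.5527, -0.0194, 0.0441]
ee_rot: [[1.0, 0.016, 0.003], [0.016, -1.0, 0.0], [0.003, -0.0, -1.0]]
wrist_force: [-0.1, -0.4, -0.2]
gripper_width: 0.652
gripper_force: 0.0
time_s: 18.8
tcp_pos: [0.5521, -0.019, 0.0438]
ee_rot: [[1.0, 0.015, 0.002], [0.015, -1.0, 0.001], [0.002, -0.001, -1.0]]
wrist_force: [-2.4, 5.0, 6.4]
gripper_width: 0.382
gripper_force: 29.1
```

```bash
python3 -m pendant '[{"x":0,"y":0,"z":0.001,"rx":0,"ry":0,"rz":0.055,"claw":0.2},{"x":0,"y":0,"z":0.004,"rx":0,"ry":0,"rz":0.11,"claw":0.2},{"x":0,"y":0,"z":0.007,"rx":0,"ry":0,"rz":0.165,"claw":0.2},{"x":0,"y":0,"z":0.008,"rx":0,"ry":0,"rz":0.11,"claw":0.2},{"x":0,"y":0,"z":0.011,"rx":0,"ry":0,"rz":0.055,"claw":0.2},{"x":0,"y":0,"z":0.014,"rx":0,"ry":0,"rz":0,"claw":0.2},{"x":0,"y":0,"z":0.017,"rx":0,"ry":0,"rz":-0.055,"claw":0.2},{"x":0,"y":0,"z":0.02,"rx":0,"ry":0,"rz":-0.11,"claw":0.2}]'; python3 -c "
from station import *
s=sense();print(s['wrist_force'],s['moment'],s['tcp_pos'])"
```

```text
time_s: 19.8
tcp_pos: [0.5517, -0.0193, 0.0463]
ee_rot: [[0.945, -0.328, 0.001], [-0.328, -0.945, 0.0], [0.0, -0.001, -1.0]]
wrist_force: [3.2, 1.5, -9.6]
gripper_width: 0.371
gripper_force: 29.9
[ 3.1574657   1.54738111 -9.59612191] [ 0.62256317 -0.80360878  0.44621861] [ 0.55171068 -0.01928182  0.04629224]
```

```bash
python3 -m pendant '[{"x":0,"y":0,"z":0.002,"rx":0,"ry":0,"rz":-0.055,"claw":0.2},{"x":0,"y":0,"z":0.002,"rx":0,"ry":0,"rz":0,"claw":0.2},{"x":0,"y":0,"z":0.005,"rx":0,"ry":0,"rz":0.055,"claw":0.2},{"x":0,"y":0,"z":0.008,"rx":0,"ry":0,"rz":0.11,"claw":0.2},{"x":0,"y":0,"z":0.011,"rx":0,"ry":0,"rz":0.165,"claw":0.2},{"x":0,"y":0,"z":0.014,"rx":0,"ry":0,"rz":0.22,"claw":0.2},{"x":0,"y":0,"z":0.016,"rx":0,"ry":0,"rz":0.275,"claw":0.2},{"x":0,"y":0,"z":0.016,"rx":0,"ry":0,"rz":0.22,"claw":0.2}]'; python3 -c "
from station import *
s=sense();print(s['wrist_force'],s['moment'],s['tcp_pos'])"
```

```text
time_s: 20.8
tcp_pos: [0.5517, -0.0197, 0.0504]
ee_rot: [[0.936, 0.352, 0.0], [0.352, -0.936, -0.0], [0.0, 0.0, -1.0]]
wrist_force: [2.1, 0.6, -6.8]
gripper_width: 0.363
gripper_force: 29.9
[ 2.10639367  0.55450752 -6.84546509] [ 0.12803688 -0.71012896  0.46652648] [ 0.55167265 -0.01970083  0.05043961]
```

```bash
python3 -m pendant '[{"x":0,"y":0,"z":0.003,"rx":0,"ry":0,"rz":-0.055,"claw":0.2},{"x":0,"y":0,"z":0.006,"rx":0,"ry":0,"rz":-0.11,"claw":0.2},{"x":0,"y":0,"z":0.01,"rx":0,"ry":0,"rz":-0.165,"claw":0.2},{"x":0,"y":0,"z":0.013,"rx":0,"ry":0,"rz":-0.22,"claw":0.2},{"x":0,"y":0,"z":0.016,"rx":0,"ry":0,"rz":-0.275,"claw":0.2},{"x":0,"y":0,"z":0.016,"rx":0,"ry":0,"rz":-0.22,"claw":0.2},{"x":0,"y":0,"z":0.019,"rx":0,"ry":0,"rz":-0.165,"claw":0.2},{"x":0,"y":0,"z":0.022,"rx":0,"ry":0,"rz":-0.11,"claw":0.2}]'; python3 -m pendant '[{"x":0,"y":0,"z":0.003,"rx":0,"ry":0,"rz":0.055,"claw":0.2},{"x":0,"y":0,"z":0.006,"rx":0,"ry":0,"rz":0.11,"claw":0.2},{"x":0,"y":0,"z":0.01,"rx":0,"ry":0,"rz":0.165,"claw":0.2},{"x":0,"y":0,"z":0.01,"rx":0,"ry":0,"rz":0.11,"claw":0.2},{"x":0,"y":0,"z":0.013,"rx":0,"ry":0,"rz":0.055,"claw":0.2},{"x":0,"y":0,"z":0.016,"rx":0,"ry":0,"rz":0,"claw":0.2},{"x":0,"y":0,"z":0.02,"rx":0,"ry":0,"rz":-0.055,"claw":0.2},{"x":0,"y":0,"z":0.023,"rx":0,"ry":0,"rz":-0.11,"claw":0.2}]'
```

```text
time_s: 21.8
tcp_pos: [0.5511, -0.0191, 0.0554]
ee_rot: [[1.0, 0.019, -0.0], [0.019, -1.0, 0.002], [-0.0, -0.002, -1.0]]
wrist_force: [3.5, 2.4, -9.6]
gripper_width: 0.365
gripper_force: 30.1
time_s: 22.8
tcp_pos: [0.5509, -0.0201, 0.0625]
ee_rot: [[0.944, -0.329, -0.001], [-0.329, -0.944, -0.001], [-0.001, 0.001, -1.0]]
wrist_force: [0.4, -0.1, -2.1]
gripper_width: 0.362
gripper_force: 30.0
```

```bash
python3 -m pendant '[{"x":0,"y":0,"z":0.05,"rx":0,"ry":0,"rz":0,"claw":0.2},{"x":0,"y":0,"z":0.2,"rx":0,"ry":0,"rz":0,"claw":0.2},{"x":0,"y":0,"z":0.35,"rx":0,"ry":0,"rz":0,"claw":0.2},{"x":0,"y":0.1,"z":0.4,"rx":0,"ry":0,"rz":-0.05,"claw":0.2},{"x":0,"y":0.25,"z":0.4,"rx":0,"ry":0,"rz":-0.1,"claw":0.2},{"x":0,"y":0.4,"z":0.4,"rx":0,"ry":0,"rz":-0.15,"claw":0.2},{"x":0,"y":0.55,"z":0.4,"rx":0,"ry":0,"rz":-0.2,"claw":0.2},{"x":0.01,"y":0.7,"z":0.4,"rx":0,"ry":0,"rz":-0.25,"claw":0.2}]'; python3 -m pendant '[{"x":0,"y":0.1,"z":0,"rx":0,"ry":0,"rz":-0.05,"claw":0.2},{"x":0,"y":0.17,"z":0,"rx":0,"ry":0,"rz":-0.0956,"claw":0.2},{"x":0,"y":0.222,"z":0,"rx":0,"ry":0,"rz":-0.0956,"claw":0.2},{"x":0,"y":0.222,"z":-0.05,"rx":0,"ry":0,"rz":-0.0956,"claw":0.2},{"x":0,"y":0.222,"z":-0.15,"rx":0,"ry":0,"rz":-0.0956,"claw":0.2},{"x":0,"y":0.222,"z":-0.25,"rx":0,"ry":0,"rz":-0.0956,"claw":0.2},{"x":0,"y":0.222,"z":-0.25,"rx":0,"ry":0,"rz":-0.0956,"claw":0.2},{"x":0,"y":0.222,"z":-0.25,"rx":0,"ry":0,"rz":-0.0956,"claw":0.2}]'; python3 - <<'E'
from m import *
p=capture("scene");save(p,"pl.png",(230,180,380,330),4);print(sense()["wrist_force"])
E
```

```text
time_s: 23.8
tcp_pos: [0.5537, 0.1563, 0.1638]
ee_rot: [[0.438, -0.899, 0.001], [-0.899, -0.438, 0.0], [0.0, -0.001, -1.0]]
wrist_force: [0.8, -0.4, -0.8]
gripper_width: 0.364
gripper_force: 30.0
time_s: 24.8
tcp_pos: [0.5545, 0.2105, 0.1011]
ee_rot: [[0.155, -0.988, 0.001], [-0.988, -0.155, 0.0], [0.0, -0.001, -1.0]]
wrist_force: [0.1, -0.0, -1.2]
gripper_width: 0.363
gripper_force: 30.0
[ 0.41113668  0.42057242 -1.16976672]
```

View pics/pl.png

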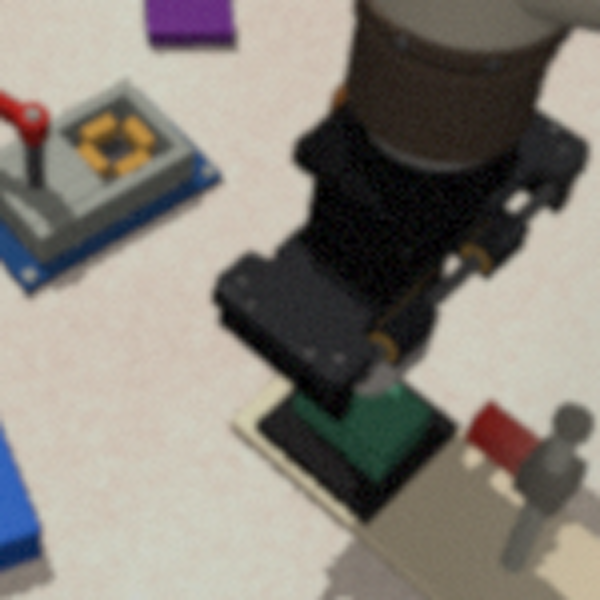

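The view shows the stub hanging above the plate stack at about (390,380), with the bore empty at (115,145). Lowering now.

```bash
python3 -m pendant '[{"x":0,"y":0,"z":-0.03,"rx":0,"ry":0,"rz":0,"claw":0.2},{"x":0,"y":0,"z":-0.06,"rx":0,"ry":0,"rz":0,"claw":0.2},{"x":0,"y":0,"z":-0.075,"rx":0,"ry":0,"rz":0,"claw":0.2},{"x":0,"y":0,"z":-0.08,"rx":0,"ry":0,"rz":0,"claw":0.2},{"x":0,"y":0,"z":-0.084,"rx":0,"ry":0,"rz":0,"claw":0.2},{"x":0,"y":0,"z":-0.084,"rx":0,"ry":0,"rz":0,"claw":0.2},{"x":0,"y":0,"z":-0.084,"rx":0,"ry":0,"rz":0,"claw":0.2},{"x":0,"y":0,"z":-0.084,"rx":0,"ry":0,"rz":0,"claw":0.2}]'
```

```text
time_s: 25.85
tcp_pos: [0.5537, 0.2107, 0.08]
ee_rot: [[0.155, -0.988, -0.0], [-0.988, -0.155, -0.0], [0.0, 0.0, -1.0]]
wrist_force: [-3.2, -1.1, 5.0]
gripper_width: 0.36
gripper_force: 30.0
```

```bash
python3 -m pendant '[{"x":0,"y":0,"z":0,"rx":0,"ry":0,"rz":0,"claw":0.4},{"x":0,"y":0,"z":0,"rx":0,"ry":0,"rz":0,"claw":0.5},{"x":0,"y":0,"z":0,"rx":0,"ry":0,"rz":0,"claw":0.65},{"x":0,"y":0,"z":0,"rx":0,"ry":0,"rz":0,"claw":0.65},{"x":0,"y":0,"z":0,"rx":0,"ry":0,"rz":0,"claw":0.65},{"x":0,"y":0,"z":0.1,"rx":0,"ry":0,"rz":0,"claw":0.65},{"x":0,"y":0,"z":0.25,"rx":0,"ry":0,"rz":0,"claw":0.65},{"x":0,"y":0,"z":0.45,"rx":0,"ry":0,"rz":0,"claw":0.65}]';python3 -m pendant '[{"x":0,"y":-0.2,"z":0.2,"rx":0,"ry":0,"rz":0,"claw":0.65},{"x":0,"y":-0.4,"z":0.2,"rx":0,"ry":0,"rz":0,"claw":0.65},{"x":0,"y":-0.6,"z":0.2,"rx":0,"ry":0,"rz":0,"claw":0.65},{"x":0,"y":-0.8,"z":0.2,"rx":0,"ry":0,"rz":0,"claw":0.65},{"x":0,"y":-1,"z":0.2,"rx":0,"ry":0,"rz":0,"claw":0.65},{"x":0,"y":-1,"z":0.2,"rx":0,"ry":0,"rz":0,"claw":0.65},{"x":0,"y":-1,"z":0.2,"rx":0,"ry":0,"rz":0,"claw":0.65},{"x":0,"y":-1,"z":0.2,"rx":0,"ry":0,"rz":0,"claw":0.65}]'; python3 - <<'E'
from m import *
t=capture("top")
for d in regions_of(t,"stub_head")[:2]: print(d["conf"],d["centre"],rect(t,d["region"],.114))
p=capture("scene");save(p,"fin.png",(270,210,390,330),5)
print(proj(p,(.5533,.2115,.114)),proj(t,(.5533,.2115,.114)))
E
```

```text
time_s: 26.85
tcp_pos: [0.5532, 0.2104, 0.192]
ee_rot: [[0.154, -0.988, -0.003], [-0.988, -0.154, -0.002], [0.001, 0.003, -1.0]]
wrist_force: [0.8, 0.6, 0.2]
gripper_width: 0.647
gripper_force: 0.0
time_s: 27.85
tcp_pos: [0.554, -0.0382, 0.242]
ee_rot: [[0.156, -0.988, 0.0], [-0.988, -0.156, 0.0], [-0.0, -0.0, -1.0]]
wrist_force: [-0.3, -0.5, -1.0]
gripper_width: 0.654
gripper_force: 0.0
[324.54905244 262.38453985] [164.83831936 196.51752618]
```

View pics/fin.png

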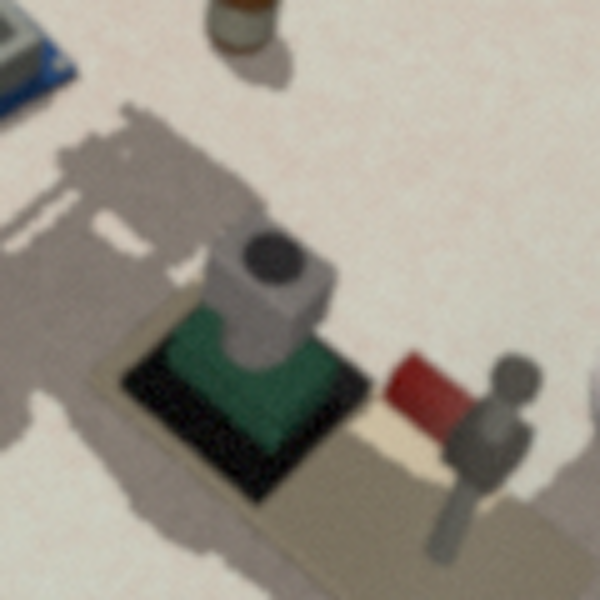

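The stub stands upright at the stack's middle, with its top disc at (275,257) in the crop, matching the prediction. Before handing in I'll check the band height once more, calibrated to the placed stub.

```bash
python3 - <<'E'
from m import *
s=capture("scene");t=capture("top")
a=np.radians(98.6);ex=np.array([np.sin(a),-np.cos(a)]);ey=np.array([np.cos(a),np.sin(a)])
c=s["color"].astype(float)
def obs(cam,b):
    c=cam["color"].astype(float);r=c[...,0]-c[...,1:].max(2);r=r[b[1]:b[3],b[0]:b[2]];return np.clip(r/np.percentile(r,97),0,1)
def soft(cam,X,b,sig=.7,k=8):
    q=np.zeros(((b[3]-b[1])*k,(b[2]-b[0])*k),np.uint8);P=np.array([proj(cam,x) for x in X])
    P=((P-[b[0]-.5,b[1]-.5])*k*16).round().astype(np.int32);cv2.fillConvexPoly(q,cv2.convexHull(P),255,shift=4)
    return cv2.GaussianBlur(q/255.,(0,0),sig*k).reshape(b[3]-b[1],k,b[2]-b[0],k).mean((1,3))
for n,cam,b,S in(("scene",s,(338,270,372,304),(.5542,.2129)),("scene",s,(338,270,372,304),(.5535,.2105)),("top",t,(122,190,150,214),(.553,.2105))):
    o=obs(cam,b);print(n,S,[(z,round(min(((soft(cam,[[*(np.array(S)+ex*u*w+ey*j),z/1000+v] for u in(-.5,.5) for j in(.062,.062+L) for v in(-.01,.01)],b)-o)**2).sum() for w in(.01,.012,.014,.016,.02) for L in (.024,.028,.032)),1)) for z in range(90,127,3)])
E
```

```text
scene (0.5542, 0.2129) [(90, np.float64(89.6)), (93, np.float64(72.4)), (96, np.float64(55.8)), (99, np.float64(41.3)), (102, np.float64(28.9)), (105, np.float64(18.4)), (108, np.float64(13.3)), (111, np.float64(17.5)), (114, np.float64(29.8)), (117, np.float64(46.6)), (120, np.float64(66.4)), (123, np.float64(87.3)), (126, np.float64(110.3))]
scene (0.5535, 0.2105) [(90, np.float64(78.1)), (93, np.float64(62.7)), (96, np.float64(49.0)), (99, np.float64(33.9)), (102, np.float64(22.0)), (105, np.float64(15.4)), (108, np.float64(17.5)), (111, np.float64(28.3)), (114, np.float64(43.7)), (117, np.float64(63.9)), (120, np.float64(84.9)), (123, np.float64(107.0)), (126, np.float64(130.1))]
top (0.553, 0.2105) [(90, np.float64(247.8)), (93, np.float64(247.0)), (96, np.float64(245.9)), (99, np.float64(244.8)), (102, np.float64(243.8)), (105, np.float64(242.7)), (108, np.float64(241.9)), (111, np.float64(241.3)), (114, np.float64(240.7)), (117, np.float64(240.1)), (120, np.float64(239.4)), (123, np.float64(238.4)), (126, np.float64(237.3))]
```

```bash
python3 - <<'E'
from m import *
s=capture("scene");t=capture("top")
for n,cam,(x,y) in(("scene",s,(325,261)),("top",t,(165,197))):
    g=cv2.cvtColor(cam["color"],cv2.COLOR_RGB2GRAY).astype(float)[y-6:y+7,x-8:x+9]
    print(n);print(g[::1].astype(int) if n=="top" else "")
    hi=np.percentile(g[3:10,3:14],75);w=np.clip(hi*.8-g,0,None)
    n_,L,S,C=cv2.connectedComponentsWithStats((w>0).astype(np.uint8));l=L[6,8];k=L==l
    Y,X=np.nonzero(k);ww=w[k];c=(x-8+(X*ww).sum()/ww.sum(),y-6+(Y*ww).sum()/ww.sum());print(l,k.sum(),np.round(c,2),"pred@TCP",np.round(proj(cam,(.5537,.2107,.114)),2),"per 10mm z",np.round(proj(cam,(.5537,.2107,.124))-proj(cam,(.5537,.2107,.114)),2),atz(cam,c,.114))
E
```

```text
scene

4 2 [324.5 261. ] pred@TCP [324.13 262.2 ] per 10mm z [ 0.67 -2.73] [0.55117181 0.20898589 0.114     ]
top
[[102 106 108 104 105 105 104 106 106 107 109 108 109 108 105 107 107]
 [105 106 106 102 104 104 104 105 107 105 106 108 108 107 106 105 105]
 [108 105 105 104 103 103 105 106 108 108 106 108 106 106 106 110 107]
 [103 103 104 103 103 103 106 106 107 106 107 108 106 106 109 106 109]
 [104 101 101 104 103 103 102 108 104 107 106 106 108 108 106 107 107]
 [ 99  99 103 104 104 106 108 107 105 108 109 108 106 109 107 108 105]
 [101 101 101 101 104 104 106 103 108 107 110 108 107 105 107 107 109]
 [ 98 103 102 101 105 106 106 106 108 105 106 106 107 107 105 104 104]
 [100 101 100 105 103 104 105 106 106 108 106 106 106 105 107 104 107]
 [103 102  99  99 103 102 104 105 104 109 109 106 105 107 108 104 105]
 [100 101 101 103 103 103 103 105 105 107 108 111 107 107 106 107 104]
 [100 101 101 103 104 101 107 105 104 105 106 108 108 107 107 103 105]
 [ 98 100 103  99 100 106 100 105 104 105 107 108 109 104 107 102 103]]
0 221 [nan nan] pred@TCP [165.15 196.36] per 10mm z [-0.82 -0.27] [nan nan nan]<stdin>:8: RuntimeWarning: invalid value encountered in scalar divide
```

```bash
python3 -m pendant '[{"x":-0.1,"y":-0.2,"z":0,"rx":0,"ry":0,"rz":0,"claw":0.65},{"x":-0.2,"y":-0.4,"z":0,"rx":0,"ry":0,"rz":0,"claw":0.65},{"x":-0.3,"y":-0.6,"z":0,"rx":0,"ry":0,"rz":0,"claw":0.65},{"x":-0.4,"y":-0.8,"z":0,"rx":0,"ry":0,"rz":0,"claw":0.65},{"x":-0.4,"y":-1,"z":0,"rx":0,"ry":0,"rz":0,"claw":0.65},{"x":-0.4,"y":-1,"z":0,"rx":0,"ry":0,"rz":0,"claw":0.65},{"x":-0.4,"y":-1,"z":0,"rx":0,"ry":0,"rz":0,"claw":0.65},{"x":-0.4,"y":-1,"z":0,"rx":0,"ry":0,"rz":0,"claw":0.65}]'; python3 - <<'E'
from m import *
s=capture("scene");t=capture("top")
for d in regions_of(t,"stub_head")[:2]: print("top",d["conf"],d["centre"],d["region"].sum(),rect(t,d["region"],.114))
for d in regions_of(s,"stub_head")[:2]: print("scene",d["conf"],d["centre"])
for m,c,a in segs(t,(0,0,0),(180,255,32),300,3000,(140,170,200,225)): print("stage",a,rect(t,m,.02))
cv2.imwrite("pics/f2.png",np.hstack([cv2.resize(c["color"][y:y+60,x:x+60,::-1],None,fx=6.5,fy=6.5,interpolation=cv2.INTER_CUBIC) for c,x,y in((s,310,240),(t,115,170))]))
E
```

```text
time_s: 29.2
tcp_pos: [0.4541, -0.2882, 0.242]
ee_rot: [[0.156, -0.988, -0.0], [-0.988, -0.156, 0.0], [-0.0, -0.0, -1.0]]
wrist_force: [-0.1, 0.6, -0.3]
gripper_width: 0.651
gripper_force: 0.0
top 0.57 [166.7, 196.7] 263 (array([551.3, 205.6]), array([34.5, 50.3]), 97.3)
scene 0.78 [325.4, 266.8]
scene 0.62 [360.7, 296.8]
stage 423 (array([552.8, 210. ]), array([78.7, 78.9]), 99.5)
```

View pics/f2.png

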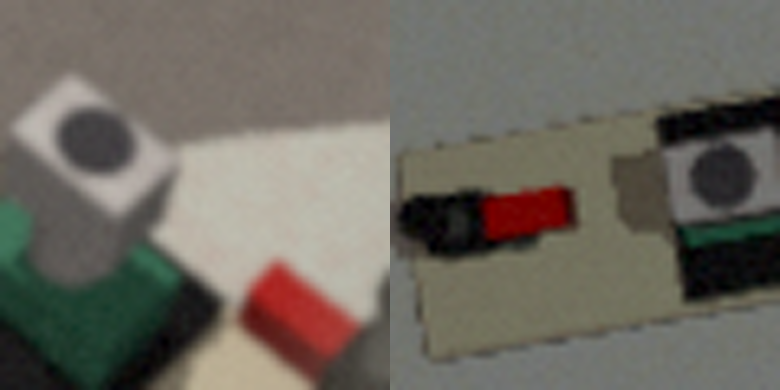

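```bash
cat > ba.py <<'E'
from m import *
from scipy.optimize import least_squares
from scipy.spatial.transform import Rotation as Ro
s=capture("scene");t=capture("top");cams=[s,t]
def ld(n): return cv2.resize(cv2.imread("pics/"+n)[:,:,::-1],(512,384),interpolation=cv2.INTER_AREA)
im0=[ld("scene0.png"),ld("top0.png")]; im1=[s["color"],t["color"]]
C0=[-np.array(c["world_to_cam"])[:3,:3].T@np.array(c["world_to_cam"])[:3,3] for c in cams]
def pj(i,X,q):  # corrected projection; q: rotvec(3) trans(3)
    T=np.array(cams[i]["world_to_cam"]);X=np.atleast_2d(X)
    v=(X-C0[i]-q[3:])@T[:3,:3].T@Ro.from_rotvec(q[:3]).as_matrix().T
    v=np.c_[v[:,0],-v[:,1],-v[:,2]]@np.array(cams[i]["mtx"]).T;return v[:,:2]/v[:,2:]
def hullc(P):
    h=cv2.convexHull(P.astype(np.float32)*100);m=cv2.moments(h);return np.array([m["m10"],m["m01"]])/m["m00"]/100
def box(x,y,th,a,b,z0,z1):
    c,d=np.cos(th),np.sin(th);return np.array([[x+c*u*a/2-d*v*b/2,y+d*u*a/2+c*v*b/2,z] for u in(-1,1) for v in(-1,1) for z in(z0,z1)])
def comp(img,lo,hi,near,r=14):
    h=cv2.cvtColor(np.ascontiguousarray(img),cv2.COLOR_RGB2HSV);m=cv2.inRange(h,np.array(lo),np.array(hi))
    m=cv2.morphologyEx(m,cv2.MORPH_CLOSE,np.ones((3,3)))
    n,L,S,C=cv2.connectedComponentsWithStats(m)
    k=[j for j in range(1,n) if np.hypot(*(C[j]-near))<r and S[j,4]>20]
    j=max(k,key=lambda j:S[j,4]);return C[j],S[j,4]
G=((65,70,30),(95,255,255));Y=((22,120,50),(33,255,255));Pu=((130,80,30),(160,255,255));B=((100,120,30),(125,255,255))
# name, x,y,th, a,b,z0,z1, hsv, images
obj=[("A",.5895,-.2597,149,.06,.04,0,.015,G,im0),("Bp",.488,-.371,32.1,.06,.04,0,.015,G,im0),("Cp",.467,-.2084,11.2,.06,.04,0,.015,G,im0),
("purple",.44,-.10,150,.06,.04,0,.015,Pu,im0),("slide",.7529,.1163,76.3,.1,.06,0,.034,B,im0)]
obs=[];names=[]
z6=np.zeros(6)
for o in obj:
    for i in(0,1):
        near=hullc(pj(i,box(o[1],o[2],np.radians(o[3]),*o[4:8]),z6));c,a=comp(o[9][i],*o[8],near)
        obs.append((o,i,c));print(o[0],i,np.round(c-near,2),a)
st=[]
for i in(0,1):
    near=pj(i,[.553,.211,.02],z6)[0];c,a=comp(im0[i],(0,0,0),(180,255,60 if i==0 else 34),near);st.append(c);print("stage",i,c-near,a)
dc=[]
for i in(0,1):
    u,v=np.round(pj(i,[.5533,.2100,.114],z6)[0]).astype(int)
    g=cv2.cvtColor(im1[i],cv2.COLOR_RGB2GRAY).astype(float)
    best=None
    r=5 if i==0 else 5
    yy,xx=np.mgrid[v-9:v+10,u-9:u+10];gg=g[v-9:v+10,u-9:u+10]
    gs=cv2.GaussianBlur(g,(0,0),1.)[v-9:v+10,u-9:u+10]
    thr=(gs[6:13,6:13].min()+np.percentile(gs[4:15,4:15],85))/2
    n,L=cv2.connectedComponents((gs<thr).astype(np.uint8));k=gs[7:12,7:12];a=np.unravel_index(k.argmin(),k.shape);l=L[7+a[0],7+a[1]]
    m=(L==l);ww=np.where(m,thr-gs,0);c=np.array([(xx*ww).sum(),(yy*ww).sum()])/ww.sum();dc.append(c);print("disc",i,np.round(c,2),m.sum(),"vs",u,v)
E
python3 ba.py
```

```text
A 0 [ 0.86 -1.16] 185
A 1 [ 0.49 -0.09] 317
Bp 0 [ 0.29 -0.9 ] 158
Bp 1 [ 0.51 -0.08] 332
Cp 0 [ 0.4  -0.44] 213
Cp 1 [ 0.26 -0.11] 320
purple 0 [3.41 0.42] 255
purple 1 [-2.27  1.63] 317
slide 0 [ 1.14 -1.97] 1292
slide 1 [0.59 0.91] 821
stage 0 [0.30473866 1.69274268] 1145
stage 1 [0.13008392 0.22331981] 814
disc 0 [324.3  261.31] 73 vs 324 262
disc 1 [165.36 194.75] 191 vs 165 197
```

The camera estimate (0.106–0.111) falls between the one-plate and two-plate values. The clock allows a direct check, so I'll touch the band's top lightly with the closed fingertips. That should be near z 0.124 for two plates or 0.109 for one.

```bash
python3 -m pendant '[{"x":0.1,"y":0.23,"z":0,"rx":0,"ry":0,"rz":0,"claw":0},{"x":0.2,"y":0.46,"z":0,"rx":0,"ry":0,"rz":0,"claw":0},{"x":0.3,"y":0.69,"z":0,"rx":0,"ry":0,"rz":0,"claw":0},{"x":0.352,"y":0.92,"z":0,"rx":0,"ry":0,"rz":0,"claw":0},{"x":0.352,"y":1,"z":0,"rx":0,"ry":0,"rz":0,"claw":0},{"x":0.352,"y":1,"z":0,"rx":0,"ry":0,"rz":0,"claw":0},{"x":0.352,"y":1,"z":0,"rx":0,"ry":0,"rz":0,"claw":0},{"x":0.352,"y":1,"z":0,"rx":0,"ry":0,"rz":0,"claw":0}]'; python3 -m pendant '[{"x":0,"y":0.23,"z":0,"rx":0,"ry":0,"rz":0,"claw":0},{"x":0,"y":0.46,"z":0,"rx":0,"ry":0,"rz":0,"claw":0},{"x":0,"y":0.69,"z":0,"rx":0,"ry":0,"rz":0,"claw":0},{"x":0,"y":0.92,"z":0,"rx":0,"ry":0,"rz":0,"claw":0},{"x":0,"y":1,"z":0,"rx":0,"ry":0,"rz":0,"claw":0},{"x":0,"y":1,"z":0,"rx":0,"ry":0,"rz":0,"claw":0},{"x":0,"y":1,"z":0,"rx":0,"ry":0,"rz":0,"claw":0},{"x":0,"y":1,"z":0,"rx":0,"ry":0,"rz":0,"claw":0}]'; python3 -m pendant '[{"x":0,"y":0.15,"z":0,"rx":0,"ry":0,"rz":0,"claw":0},{"x":0,"y":0.276,"z":0,"rx":0,"ry":0,"rz":0,"claw":0},{"x":0,"y":0.276,"z":0,"rx":0,"ry":0,"rz":0,"claw":0},{"x":0,"y":0.276,"z":-0.1,"rx":0,"ry":0,"rz":0,"claw":0},{"x":0,"y":0.276,"z":-0.25,"rx":0,"ry":0,"rz":0,"claw":0},{"x":0,"y":0.276,"z":-0.4,"rx":0,"ry":0,"rz":0,"claw":0},{"x":0,"y":0.276,"z":-0.4,"rx":0,"ry":0,"rz":0,"claw":0},{"x":0,"y":0.276,"z":-0.4,"rx":0,"ry":0,"rz":0,"claw":0}]'
```

```text
time_s: 30.5
tcp_pos: [0.5418, -0.0402, 0.242]
ee_rot: [[0.153, -0.988, 0.0], [-0.988, -0.153, -0.0], [0.0, -0.0, -1.0]]
wrist_force: [0.1, -0.2, 0.7]
gripper_width: 0.004
gripper_force: 0.0
time_s: 31.5
tcp_pos: [0.5421, 0.2093, 0.2422]
ee_rot: [[0.152, -0.988, 0.0], [-0.988, -0.152, -0.0], [0.0, -0.0, -1.0]]
wrist_force: [0.1, 0.4, 0.5]
gripper_width: 0.004
gripper_force: 0.0
time_s: 32.5
tcp_pos: [0.5431, 0.2796, 0.1438]
ee_rot: [[0.154, -0.988, 0.003], [-0.988, -0.154, 0.001], [-0.001, -0.003, -1.0]]
wrist_force: [-0.3, -0.2, -0.1]
gripper_width: 0.003
gripper_force: 0.0
```

```bash
python3 -m pendant '[{"x":0,"y":0,"z":-0.03,"rx":0,"ry":0,"rz":0,"claw":0},{"x":0,"y":0,"z":-0.05,"rx":0,"ry":0,"rz":0,"claw":0},{"x":0,"y":0,"z":-0.065,"rx":0,"ry":0,"rz":0,"claw":0},{"x":0,"y":0,"z":-0.075,"rx":0,"ry":0,"rz":0,"claw":0},{"x":0,"y":0,"z":-0.085,"rx":0,"ry":0,"rz":0,"claw":0},{"x":0,"y":0,"z":-0.093,"rx":0,"ry":0,"rz":0,"claw":0},{"x":0,"y":0,"z":-0.093,"rx":0,"ry":0,"rz":0,"claw":0},{"x":0,"y":0,"z":-0.093,"rx":0,"ry":0,"rz":0,"claw":0}]'
```

```text
time_s: 33.5
tcp_pos: [0.542, 0.2799, 0.1188]
ee_rot: [[0.154, -0.988, 0.0], [-0.988, -0.154, 0.0], [-0.0, -0.0, -1.0]]
wrist_force: [0.9, 0.2, -0.4]
gripper_width: 0.006
gripper_force: 0.0
```

```bash
python3 -m pendant '[{"x":0,"y":0,"z":-0.006,"rx":0,"ry":0,"rz":0,"claw":0},{"x":0,"y":0,"z":-0.012,"rx":0,"ry":0,"rz":0,"claw":0},{"x":0,"y":0,"z":-0.016,"rx":0,"ry":0,"rz":0,"claw":0},{"x":0,"y":0,"z":-0.02,"rx":0,"ry":0,"rz":0,"claw":0},{"x":0,"y":0,"z":-0.024,"rx":0,"ry":0,"rz":0,"claw":0},{"x":0,"y":0,"z":-0.024,"rx":0,"ry":0,"rz":0,"claw":0},{"x":0,"y":0,"z":-0.024,"rx":0,"ry":0,"rz":0,"claw":0},{"x":0,"y":0,"z":-0.024,"rx":0,"ry":0,"rz":0,"claw":0}]'
```

```text
time_s: 34.5
tcp_pos: [0.5419, 0.2798, 0.113]
ee_rot: [[0.154, -0.988, 0.0], [-0.988, -0.154, 0.0], [-0.0, -0.0, -1.0]]
wrist_force: [-0.3, -0.4, 2.9]
gripper_width: 0.007
gripper_force: 1.5
```

```bash
python3 -m pendant '[{"x":0,"y":0,"z":-0.003,"rx":0,"ry":0,"rz":0,"claw":0},{"x":0,"y":0,"z":-0.006,"rx":0,"ry":0,"rz":0,"claw":0},{"x":0,"y":0,"z":-0.008,"rx":0,"ry":0,"rz":0,"claw":0},{"x":0,"y":0,"z":-0.008,"rx":0,"ry":0,"rz":0,"claw":0},{"x":0,"y":0,"z":-0.008,"rx":0,"ry":0,"rz":0,"claw":0},{"x":0,"y":0,"z":-0.008,"rx":0,"ry":0,"rz":0,"claw":0},{"x":0,"y":0,"z":-0.008,"rx":0,"ry":0,"rz":0,"claw":0},{"x":0,"y":0,"z":-0.008,"rx":0,"ry":0,"rz":0,"claw":0}]'
```

```text
time_s: 35.5
tcp_pos: [0.542, 0.2798, 0.1127]
ee_rot: [[0.155, -0.988, 0.001], [-0.988, -0.155, 0.0], [0.0, -0.001, -1.0]]
wrist_force: [-3.5, -1.5, 11.7]
gripper_width: 0.01
gripper_force: 5.3
```

Firm contact at z≈0.113 puts the band's mid-height at about 0.103 m. So one plate is right (top 0.099, 4 mm off), and two would be 11 mm off. I'll park the stub on the table, take the top plate away, and put the stub back.

```bash
python3 -m pendant '[{"x":0,"y":0,"z":0.15,"rx":0,"ry":0,"rz":0,"claw":0},{"x":0,"y":0,"z":0.3,"rx":0,"ry":0,"rz":0,"claw":0.65},{"x":0.047,"y":-0.15,"z":0.3,"rx":0,"ry":0,"rz":0,"claw":0.65},{"x":0.047,"y":-0.274,"z":0.3,"rx":0,"ry":0,"rz":0,"claw":0.65},{"x":0.047,"y":-0.274,"z":0.25,"rx":0,"ry":0,"rz":0,"claw":0.65},{"x":0.047,"y":-0.274,"z":0.1,"rx":0,"ry":0,"rz":0,"claw":0.65},{"x":0.047,"y":-0.274,"z":-0.05,"rx":0,"ry":0,"rz":0,"claw":0.65},{"x":0.047,"y":-0.274,"z":-0.122,"rx":0,"ry":0,"rz":0,"claw":0.65}]'; python3 -m pendant '[{"x":0,"y":0,"z":0,"rx":0,"ry":0,"rz":0,"claw":0.2},{"x":0,"y":0,"z":0,"rx":0,"ry":0,"rz":0,"claw":0.2},{"x":0,"y":0,"z":0,"rx":0,"ry":0,"rz":0,"claw":0.2},{"x":0,"y":0,"z":0,"rx":0,"ry":0,"rz":0,"claw":0.2},{"x":0,"y":0,"z":0.1,"rx":0,"ry":0,"rz":0,"claw":0.2},{"x":0,"y":-0.1,"z":0.2,"rx":0,"ry":0,"rz":0,"claw":0.2},{"x":0,"y":-0.3,"z":0.2,"rx":0,"ry":0,"rz":0,"claw":0.2},{"x":0,"y":-0.48,"z":0.15,"rx":0,"ry":0,"rz":0,"claw":0.2}]'
```

```text
time_s: 36.5
tcp_pos: [0.5522, 0.2111, 0.0768]
ee_rot: [[0.154, -0.988, -0.004], [-0.988, -0.154, -0.002], [0.001, 0.004, -1.0]]
wrist_force: [0.4, -0.8, -0.3]
gripper_width: 0.636
gripper_force: 0.0
time_s: 37.5
tcp_pos: [0.5542, 0.0905, 0.1192]
ee_rot: [[0.155, -0.988, 0.003], [-0.988, -0.155, 0.002], [-0.001, -0.004, -1.0]]
wrist_force: [1.1, 0.3, -1.4]
gripper_width: 0.368
gripper_force: 29.9
```

```bash
python3 -m pendant '[{"x":0,"y":0,"z":-0.1,"rx":0,"ry":0,"rz":0,"claw":0.2},{"x":0,"y":0,"z":-0.2,"rx":0,"ry":0,"rz":0,"claw":0.2},{"x":0,"y":0,"z":-0.29,"rx":0,"ry":0,"rz":0,"claw":0.2},{"x":0,"y":0,"z":-0.33,"rx":0,"ry":0,"rz":0,"claw":0.2},{"x":0,"y":0,"z":-0.342,"rx":0,"ry":0,"rz":0,"claw":0.2},{"x":0,"y":0,"z":-0.346,"rx":0,"ry":0,"rz":0,"claw":0.2},{"x":0,"y":0,"z":-0.346,"rx":0,"ry":0,"rz":0,"claw":0.2},{"x":0,"y":0,"z":-0.346,"rx":0,"ry":0,"rz":0,"claw":0.2}]'
```

```text
time_s: 38.5
tcp_pos: [0.554, 0.0915, 0.0318]
ee_rot: [[0.155, -0.988, 0.001], [-0.988, -0.155, 0.0], [-0.0, -0.001, -1.0]]
wrist_force: [0.1, -0.7, -1.5]
gripper_width: 0.368
gripper_force: 29.9
```

```bash
python3 -m pendant '[{"x":0,"y":0,"z":-0.01,"rx":0,"ry":0,"rz":0,"claw":0.2},{"x":0,"y":0,"z":-0.01,"rx":0,"ry":0,"rz":0,"claw":0.2},{"x":0,"y":0,"z":-0.01,"rx":0,"ry":0,"rz":0,"claw":0.45},{"x":0,"y":0,"z":-0.01,"rx":0,"ry":0,"rz":0,"claw":0.7},{"x":0,"y":0,"z":-0.01,"rx":0,"ry":0,"rz":0,"claw":0.7},{"x":0,"y":0,"z":0.1,"rx":0,"ry":0,"rz":0,"claw":0.7},{"x":0,"y":0,"z":0.3,"rx":0,"ry":0,"rz":0,"claw":0.7},{"x":0,"y":0.1,"z":0.4,"rx":0,"ry":0,"rz":0,"claw":0.7}]'; python3 -m pendant '[{"x":0,"y":0.2,"z":0,"rx":0,"ry":0,"rz":0,"claw":0.7},{"x":0,"y":0.376,"z":0,"rx":0,"ry":0,"rz":0,"claw":0.7},{"x":0,"y":0.376,"z":-0.1,"rx":0,"ry":0,"rz":0,"claw":0.7},{"x":0,"y":0.376,"z":-0.25,"rx":0,"ry":0,"rz":0,"claw":0.7},{"x":0,"y":0.376,"z":-0.34,"rx":0,"ry":0,"rz":0,"claw":0.7},{"x":0,"y":0.376,"z":-0.362,"rx":0,"ry":0,"rz":0,"claw":0.7},{"x":0,"y":0.376,"z":-0.362,"rx":0,"ry":0,"rz":0,"claw":0.7},{"x":0,"y":0.376,"z":-0.362,"rx":0,"ry":0,"rz":0,"claw":0.7}]'
```

```text
time_s: 39.5
tcp_pos: [0.5547, 0.1159, 0.1337]
ee_rot: [[0.153, -0.988, 0.003], [-0.988, -0.153, 0.001], [-0.0, -0.003, -1.0]]
wrist_force: [0.6, 0.3, -0.2]
gripper_width: 0.696
gripper_force: 0.0
time_s: 40.5
tcp_pos: [0.5545, 0.2107, 0.0419]
ee_rot: [[0.154, -0.988, 0.002], [-0.988, -0.154, 0.001], [-0.001, -0.002, -1.0]]
wrist_force: [0.4, 0.2, 0.0]
gripper_width: 0.703
gripper_force: 0.0
```

```bash
python3 -m pendant '[{"x":0,"y":0,"z":0,"rx":0,"ry":0,"rz":0,"claw":0.3},{"x":0,"y":0,"z":0,"rx":0,"ry":0,"rz":0,"claw":0.3},{"x":0,"y":0,"z":0,"rx":0,"ry":0,"rz":0,"claw":0.3},{"x":0,"y":0,"z":0,"rx":0,"ry":0,"rz":0,"claw":0.3},{"x":0,"y":0,"z":0.1,"rx":0,"ry":0,"rz":0,"claw":0.3},{"x":0,"y":0,"z":0.2,"rx":0,"ry":0,"rz":0,"claw":0.3},{"x":-0.2,"y":-0.09,"z":0.2,"rx":0,"ry":0,"rz":0,"claw":0.3},{"x":-0.398,"y":-0.183,"z":0.15,"rx":0,"ry":0,"rz":0,"claw":0.3}]'; python3 - <<'E'
from m import *
s=capture("scene");t=capture("top")
cv2.imwrite("pics/f3.png",np.hstack([cv2.resize(c["color"][y:y+90,x:x+90,::-1],None,fx=4.4,fy=4.4,interpolation=cv2.INTER_CUBIC) for c,x,y in((s,280,220),(t,140,160))]))
E
```

```text
time_s: 41.5
tcp_pos: [0.4535, 0.1644, 0.0786]
ee_rot: [[0.154, -0.988, 0.002], [-0.988, -0.154, 0.002], [-0.001, -0.002, -1.0]]
wrist_force: [-0.2, -0.2, -1.2]
gripper_width: 0.453
gripper_force: 30.0
```

View pics/f3.png

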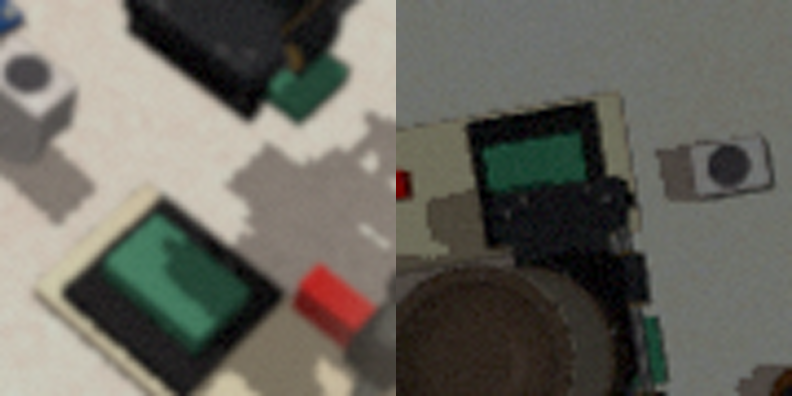

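One plate is left centred on the stage at (175,285) in the left crop, the other is in the gripper, and the stub stands parked upright.

```bash
python3 -m pendant '[{"x":0,"y":0,"z":-0.12,"rx":0,"ry":0,"rz":0,"claw":0.3},{"x":0,"y":0,"z":-0.24,"rx":0,"ry":0,"rz":0,"claw":0.3},{"x":0,"y":0,"z":-0.285,"rx":0,"ry":0,"rz":0,"claw":0.3},{"x":0,"y":0,"z":-0.285,"rx":0,"ry":0,"rz":0,"claw":0.3},{"x":0,"y":0,"z":-0.285,"rx":0,"ry":0,"rz":0,"claw":0.65},{"x":0,"y":0,"z":-0.285,"rx":0,"ry":0,"rz":0,"claw":0.65},{"x":0,"y":0,"z":-0.1,"rx":0,"ry":0,"rz":0,"claw":0.65},{"x":0,"y":0,"z":0.12,"rx":0,"ry":0,"rz":0,"claw":0.65}]'; python3 -m pendant '[{"x":0,"y":0,"z":0.15,"rx":0,"ry":0,"rz":0,"claw":0.65},{"x":0.2,"y":-0.146,"z":0.15,"rx":0,"ry":0,"rz":0,"claw":0.65},{"x":0.4,"y":-0.292,"z":0.15,"rx":0,"ry":0,"rz":0,"claw":0.65},{"x":0.4,"y":-0.292,"z":0.15,"rx":0,"ry":0,"rz":0,"claw":0.65},{"x":0.4,"y":-0.292,"z":0.1,"rx":0,"ry":0,"rz":0,"claw":0.65},{"x":0.4,"y":-0.292,"z":-0.05,"rx":0,"ry":0,"rz":0,"claw":0.65},{"x":0.4,"y":-0.292,"z":-0.2,"rx":0,"ry":0,"rz":0,"claw":0.65},{"x":0.4,"y":-0.292,"z":-0.3,"rx":0,"ry":0,"rz":0,"claw":0.65}]'
```

```text
time_s: 42.6
tcp_pos: [0.4536, 0.1641, 0.109]
ee_rot: [[0.154, -0.988, -0.002], [-0.988, -0.154, -0.002], [0.001, 0.002, -1.0]]
wrist_force: [1.7, 1.1, -0.1]
gripper_width: 0.645
gripper_force: 0.0
time_s: 43.6
tcp_pos: [0.5518, 0.092, 0.0312]
ee_rot: [[0.156, -0.988, -0.003], [-0.988, -0.156, -0.001], [0.0, 0.003, -1.0]]
wrist_force: [-0.7, 1.7, -0.5]
gripper_width: 0.648
gripper_force: 0.0
```

```bash
python3 -m pendant '[{"x":0,"y":0,"z":0,"rx":0,"ry":0,"rz":0,"claw":0.65},{"x":0,"y":0,"z":0,"rx":0,"ry":0,"rz":0,"claw":0.2},{"x":0,"y":0,"z":0,"rx":0,"ry":0,"rz":0,"claw":0.2},{"x":0,"y":0,"z":0,"rx":0,"ry":0,"rz":0,"claw":0.2},{"x":0,"y":0,"z":0,"rx":0,"ry":0,"rz":0,"claw":0.2},{"x":0,"y":0,"z":0,"rx":0,"ry":0,"rz":0,"claw":0.2},{"x":0,"y":0,"z":0,"rx":0,"ry":0,"rz":0,"claw":0.2},{"x":0,"y":0,"z":0,"rx":0,"ry":0,"rz":0,"claw":0.2}]'; python3 -m pendant '[{"x":0,"y":0,"z":0.1,"rx":0,"ry":0,"rz":0,"claw":0.2},{"x":0,"y":0,"z":0.25,"rx":0,"ry":0,"rz":0,"claw":0.2},{"x":0,"y":0.15,"z":0.3,"rx":0,"ry":0,"rz":0,"claw":0.2},{"x":0,"y":0.3,"z":0.3,"rx":0,"ry":0,"rz":0,"claw":0.2},{"x":0,"y":0.475,"z":0.3,"rx":0,"ry":0,"rz":0,"claw":0.2},{"x":0,"y":0.475,"z":0.25,"rx":0,"ry":0,"rz":0,"claw":0.2},{"x":0,"y":0.475,"z":0.17,"rx":0,"ry":0,"rz":0,"claw":0.2},{"x":0,"y":0.475,"z":0.17,"rx":0,"ry":0,"rz":0,"claw":0.2}]'
```

```text
time_s: 44.6
tcp_pos: [0.5545, 0.0917, 0.0341]
ee_rot: [[0.155, -0.988, 0.001], [-0.988, -0.155, 0.0], [-0.0, -0.001, -1.0]]
wrist_force: [-2.3, 1.6, 5.5]
gripper_width: 0.365
gripper_force: 29.9
time_s: 45.6
tcp_pos: [0.5523, 0.2086, 0.0732]
ee_rot: [[0.153, -0.988, -0.005], [-0.988, -0.153, -0.003], [0.002, 0.006, -1.0]]
wrist_force: [-0.1, 0.7, -0.3]
gripper_width: 0.367
gripper_force: 29.9
```

```bash
python3 -m pendant '[{"x":0,"y":0,"z":0,"rx":0,"ry":0,"rz":0,"claw":0.2},{"x":0,"y":0,"z":-0.01,"rx":0,"ry":0,"rz":0,"claw":0.2},{"x":0,"y":0,"z":-0.02,"rx":0,"ry":0,"rz":0,"claw":0.2},{"x":0,"y":0,"z":-0.027,"rx":0,"ry":0,"rz":0,"claw":0.2},{"x":0,"y":0,"z":-0.031,"rx":0,"ry":0,"rz":0,"claw":0.2},{"x":0,"y":0,"z":-0.031,"rx":0,"ry":0,"rz":0,"claw":0.2},{"x":0,"y":0,"z":-0.031,"rx":0,"ry":0,"rz":0,"claw":0.2},{"x":0,"y":0,"z":-0.031,"rx":0,"ry":0,"rz":0,"claw":0.2}]'
```

```text
time_s: 46.6
tcp_pos: [0.5542, 0.2103, 0.0691]
ee_rot: [[0.155, -0.988, 0.001], [-0.988, -0.155, -0.0], [0.0, -0.0, -1.0]]
wrist_force: [-2.2, -0.6, 6.5]
gripper_width: 0.365
gripper_force: 29.9
```

Contact is at the expected height. Releasing and retreating.

```bash
python3 -m pendant '[{"x":0,"y":0,"z":0,"rx":0,"ry":0,"rz":0,"claw":0.4},{"x":0,"y":0,"z":0,"rx":0,"ry":0,"rz":0,"claw":0.5},{"x":0,"y":0,"z":0,"rx":0,"ry":0,"rz":0,"claw":0.65},{"x":0,"y":0,"z":0,"rx":0,"ry":0,"rz":0,"claw":0.65},{"x":0,"y":0,"z":0,"rx":0,"ry":0,"rz":0,"claw":0.65},{"x":0,"y":0,"z":0.1,"rx":0,"ry":0,"rz":0,"claw":0.65},{"x":0,"y":0,"z":0.25,"rx":0,"ry":0,"rz":0,"claw":0.65},{"x":0,"y":0,"z":0.45,"rx":0,"ry":0,"rz":0,"claw":0.65}]';python3 -m pendant '[{"x":0,"y":-0.2,"z":0.3,"rx":0,"ry":0,"rz":0,"claw":0.65},{"x":-0.1,"y":-0.4,"z":0.3,"rx":0,"ry":0,"rz":0,"claw":0.65},{"x":-0.2,"y":-0.6,"z":0.3,"rx":0,"ry":0,"rz":0,"claw":0.65},{"x":-0.3,"y":-0.8,"z":0.3,"rx":0,"ry":0,"rz":0,"claw":0.65},{"x":-0.4,"y":-1,"z":0.3,"rx":0,"ry":0,"rz":0,"claw":0.65},{"x":-0.4,"y":-1,"z":0.3,"rx":0,"ry":0,"rz":0,"claw":0.65},{"x":-0.4,"y":-1,"z":0.3,"rx":0,"ry":0,"rz":0,"claw":0.65},{"x":-0.4,"y":-1,"z":0.3,"rx":0,"ry":0,"rz":0,"claw":0.65}]'; python3 - <<'E'
from m import *
s=capture("scene");t=capture("top")
for c,n in((s,"scene"),(t,"top")):
    for l,z in(("stub_head",.099),("bottle_c",.037),("dish_c",.01),("slidebox_c",.017),("beaker_c",.042)):
        for d in regions_of(c,l)[:1]: print(n,l,round(d["conf"],2),np.round(d["centre"],1),np.round(atz(c,d["centre"],z),3))
    print(proj(c,(.554,.2103,.080)))
for m,c,a in segs(t,(0,150,60),(6,255,255),60,3000,(200,130,310,230)): print("keeper",rect(t,m,.099))
E
```

```text
time_s: 47.6
tcp_pos: [0.5534, 0.2099, 0.1805]
ee_rot: [[0.154, -0.988, -0.003], [-0.988, -0.154, -0.002], [0.001, 0.003, -1.0]]
wrist_force: [1.4, 1.0, 0.5]
gripper_width: 0.649
gripper_force: 0.0
time_s: 48.6
tcp_pos: [0.4547, -0.0389, 0.2554]
ee_rot: [[0.156, -0.988, 0.0], [-0.988, -0.156, 0.0], [-0.0, -0.0, -1.0]]
wrist_force: [-1.3, 0.3, -0.4]
gripper_width: 0.65
gripper_force: 0.0
scene bottle_c 0.77 [316.4 207.8] [0.421 0.049 0.037]
scene dish_c 0.55 [411.3 288.9] [0.386 0.331 0.01 ]
scene slidebox_c 0.84 [217.1 299. ] [0.752 0.109 0.017]
scene beaker_c 0.65 [322.2 268.3] [0.529 0.191 0.042]
[321.70105665 271.07337786]
top stub_head 0.51 [168.6 198.6] [0.549 0.205 0.099]
top bottle_c 0.5 [168.2 198.5] [0.553 0.218 0.037]
top dish_c 0.65 [120.8 251.9] [0.411 0.354 0.01 ]
top slidebox_c 0.65 [209.9 128.2] [0.747 0.107 0.017]
top beaker_c 0.83 [302.7 121.9] [ 0.755 -0.147  0.042]
[167.98792272 197.12842461]
keeper (array([620.1, -51.3]), array([17.7, 87.4]), 104.6)
```

```bash
python3 -c "
from station import *
print(finish_job())"
```

```text
the job is handed in; nothing more can be done
None
```

I handed the job in at about 49 s: the keeper is swung clear, and the stub is twisted out and standing on one green plate at the stage centre. Its top is about 4 mm below the band's mid-height, as found by touching the band with the fingertips. The hand-in gave no verdict.

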